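Put the spatula away in the bolted tea-kitchen cupboard

TASK

The small white cupboard on the counter has two leaves: the one with the bolt on top overlaps the other. Draw the bolt and swing that leaf wide open (square to the front or further), then swing the overlapped leaf wide open too, pull the utensil bin inside all the way out by its upright pull, and lift the wooden spatula out of its draining cup and stand it in the bin, handle down, in any compartment. Leave both leaves wide open and the bin out, and do not knock anything over.

Things in the scene. Friction and masses are not known exactly. Their poses are not given: they have to be found in the camera images.
- cupboard: White two-leaf countertop cupboard, 300 wide, 230 deep, 165 mm high, fixed. Origin: on the table at the middle of the front plane; x runs into it (away from the robot), y left along the front as the robot sees it, z up. The roof begins 53 mm behind the front plane; the top in front of that is a flange of the leaves and swings away with them. Saucers stand on the roof behind x=130 mm.
- keeper (a point): Steel keeper fixed to the roof, in which the bolt rests; it reaches forward over the front strip: x -2 to 78, y -34 to -12, z 167 to 182 mm in the cupboard. Point at x=0, y=-23, z=175. It does not move.
- bolt (a joint): Slide bolt on the top flange of leaf A, in m: 0 is home in the keeper (starts 0 to 0.006 drawn), 0.045 fully drawn along the front towards leaf A's hinge (+y of the cupboard while leaf A is closed). Its tip leaves the keeper at about 0.018; draw it right back. 2 N of friction; stays where it is left.
- bolt_knob (a point): Middle of the upright square knob of the bolt, 12 x 12 mm, top at 206 and foot at 177 mm above the table, point at 192 mm. Flange top below it: 165 mm. With leaf A closed it stands at x=20, y=55 mm of the cupboard (bolt at 0); it rides on leaf A.
- leaf_a (a joint): The bolted leaf, left (+y). Rad: 0 closed, grows to a stop at 2.0 as it swings towards the robot and out to the left; 1.57 is square to the front. 150 wide, 165 mm high, panel 18 mm thick, top flange 52 mm deep. A 6 mm strip on its edge overlaps the front of leaf B by 16 mm, so B cannot open while A is closed. Friction 0.06 N m; stays where it is left.
- leaf_a_handle (a point): On leaf A's handle, an upright round steel bar 12 mm thick, free upper end 186 mm, fixed by an arm 110 mm above the table; point at 165 mm. Bar axis 38 mm in front of the leaf's face, 105 mm along the leaf from the hinge axis; closed it is at x=-38, y=45 mm of the cupboard. The point turns with the leaf; its axes equal the cupboard's when closed.
- leaf_a_hinge (a point): On the vertical hinge axis of leaf A, 100 mm above the table (cupboard x=0, y=150 mm).
- leaf_b (a joint): The overlapped leaf, on the right (-y). Angle in rad: 0 closed, grows to a stop at 2.0 as it swings towards the robot and out to the right; 1.57 is square. Same size and friction as leaf A, no bolt.
- leaf_b_handle (a point): The same upright bar handle on leaf B, point at 165 mm; closed it stands at x=-38, y=-45 mm of the cupboard, 105 mm from its hinge axis.
- leaf_b_hinge (a point): On the vertical hinge axis of leaf B, 100 mm above the table (cupboard x=0, y=-150 mm).
- bin (a joint): Grey open-topped utensil bin inside the cupboard behind both leaves: 0 pushed in, grows in m to a stop at 0.12 as it slides out towards the robot. About 1.5 N of friction. Both leaves must be open before it can come out.
- bin_pull (a point): On the upright round steel bar (12 mm thick, free upper end at 151 mm, arm at 71 mm above the table) on the bin's front; point at 135 mm. Pushed in it stands at x=28, y=50 mm of the cupboard: 25 mm before the roof's edge, nothing above it once leaf A is open (the keeper is beside it, 62 mm and more to the right).
- bin_floor (a point): Middle of the bin's inner floor, 21 mm above the table; axes as the cupboard's. Pushed in it is at x=87, y=0 mm of the cupboard, fully out at x=-33. The bin is 85 (x) by 224 (y) mm outside, rim 91 mm above the table, walls 5 mm, split by two walls into three compartments side by side along y, each about 68 (y) by 75 (x) mm.
- spatula: Wooden spatula, 170 mm long, 50 g, standing upright, handle down, in the draining cup. Origin: end of the handle; z runs along it to the head. Handle 16 (x) by 12 (y) mm, 110 mm long; flat head 50 (x) by 9 (y) mm from 100 to 170 mm. It is loose and may lean up to about 20 degrees.
- spatula_head (a point): Middle of the spatula's flat head, 138 mm from the handle's end; y of the point is across the 9 mm thickness.
- cup: Perforated round steel draining cup, loose, 400 g: outer diameter 52, bore 44, rim 80 mm, inner floor 6 mm above the table, foot disc 84 mm across. Origin: centre of the underside.
- jar: Amber glass jar, 68 mm across, 120 mm high, bystander. Loose; origin: centre of its underside.
- mug: White mug, 80 mm across, 90 mm high, bystander. Loose; origin: centre of its underside.
- filter_box: Cardboard box of filters, 70 x 110 x 90 mm high, bystander. Loose; origin: centre of its underside.
- tin: Plain metal tin, 90 mm across, 110 mm high, bystander. Loose; origin: centre of its underside.
- bowl: Blue-glazed bowl, 120 mm across, 50 mm high, bystander. Loose; origin: centre of its underside.
- coffee_pack: Yellow coffee pack, 60 x 90 x 160 mm high, bystander. Loose; origin: centre of its underside.
Not all that is in view belongs to the job. There is more than one size of the spatula; the one meant has the size given above.

How it is judged:
On the way, in this order (a step that is already met when the one before it is completed fails the run):
1. the bolt is drawn clear of its keeper, both leaves still nearly closed (value of joint bolt above 0.026 m and value of joint each of leaf_a, leaf_b below 0.25 rad), for 0.1 s.
2. the bolted leaf is wide open while the overlapped leaf is still nearly closed (value of joint leaf_a above 1.4 rad and value of joint leaf_b below 0.3 rad), for 0.2 s.
3. the overlapped leaf is wide open too (value of joint each of leaf_a, leaf_b above 1.4 rad), for 0.2 s.
4. the bin is pulled out, both leaves wide open (all of step 3 and value of joint bin above 0.1 m), for 0.2 s.
5. the spatula stands in the bin, handle down (x of spatula in the frame of bin_floor between -0.045 and 0.045 m and y of spatula in the frame of bin_floor between -0.115 and 0.115 m and z of spatula in the frame of bin_floor between -0.01 and 0.03 m and angle between spatula's own z axis and vertical below 1.1 rad and z of spatula_head in the frame of bin_floor above 0.04 m), for 0.2 s.
At the end, for the whole second after the job is handed in: Both leaves at 1.4 rad or more, the bin at least 100 mm out of its 120 mm, the spatula at rest in the bin with the end of its handle within 30 mm of the bin's floor, the head up (tilted less than 63 degrees), and the draining cup upright (all of step 4 and all of step 5 and linear speed of spatula below 0.03 m/s and angle between cup's own z axis and vertical below 0.2 rad); the robot touches nothing.
It fails at once if something on the counter is knocked over (the draining cup, or the jar, mug, box, tin, bowl or pack standing about) (angle between any of cup, jar, mug, filter_box, tin, bowl, coffee_pack's own z axis and vertical above 0.7 rad).
It also fails if it takes over 72 s, if anything falls off the work surface, if the arm or the gripper's body presses on something with over 40 N, if the wrist force passes 120 N, or if a joint passes its speed limit or range.

ROBOT

A 7-joint arm with a two-finger parallel gripper is mounted at the origin on the work surface. World frame = base frame: x ahead of the robot, y to its left, z up, the work surface at z = 0. Lengths are in m, angles in rad, forces in N, time in s.
With the tool pointing down it reaches from about 0.425 to 0.825 m from the base axis. Payload 3.6 kg.
Tool frame: the origin (TCP) lies at the very end of the fingers, on their centre line; the grasp point (between the pads) lies 19 mm behind it; z points along the fingers, x is the direction in which the jaws open and shut, and the axes are right-handed (so a half turn about z gives the same grasp; the last joint's range is limited). The gripper opens to 93 mm and grips with 3 to 60 N. Pads are 15 mm wide; open, the fingers measure 128 mm over their backs; the gripper's body (75 mm by 188 mm) begins 65 mm behind the grasp point.
Start: joints at [1.248, 0.615, -0.013, 1.423, 0.008, 1.103, -0.04], TCP at [0.189, -0.622, 0.219] pointing down, gripper open.
Joint ranges: [-3.12, 3.12], [-0.3, 2.06], [-1.34, 1.32], [0.26, 2.42], [-1.36, 4.5], [0.01, 1.98], [-2.84, 2.84]. Speed limits (rad/s): [2.79, 2.79, 3.14, 3.14, 3.14, 3.14, 3.14].

INTERFACE

Orientations are given as a unit quaternion [w, x, y, z].
In Python, from rig import manip gives the robot as it stands.
- The arm moves only by the shell command python3 -m handwheel 'ROWS' [FORCE]. ROWS is JSON, a list of rows, each an object of numbers: "ax", "ay", "az": the turn, a rotation vector about the tool's x, y, z in degrees; "x", "y", "z": the shift along the tool's x, y, z in mm; "gripper": the finger opening in mm, from 0 to 93. In form: [{"ax": .., "ay": .., "az": .., "x": .., "y": .., "z": .., "gripper": ..}, ...]. A call has 1 to 20 rows; each row is the pose to reach, as a shift and turn from the pose measured when the call began, along the tool's axes at that moment; what a row does not reach only later rows make up. A row lasts 1/8 s, in which the tool goes at most 62.5 mm and 10.7 degrees, less where a joint would pass 70% of its speed; a pose out of reach is approached as far as the arm can. A call with a gripper value outside its range is refused whole. The fingers move at their own pace and stop on an object; FORCE is the grip in N (left out, the last holds). Time passes only in rows, so rows that repeat a pose let the fingers close. It gives the time, the measured TCP pose, the force and the opening at its end, in the units of the state.
- manip.get_obs(): the state, without advancing time (a new reading comes with each control period).
- manip.read_camera(name): name is "side" or "top" or "wrist"; returns a dict with "pixels" (400x640x3 uint8, red, green, blue), "fx", "fy", "cx", "cy" (pixels), "pose" (4x4, takes a point from camera to world coordinates); the wrist camera has in their place "tool_from_camera" (4x4, takes a point from camera to tool coordinates, whose origin is the TCP and whose axes are the tool frame's). Camera axes: x right, y up, looking along -z (the intrinsics and any distortion apply to the point x, -y, -z); pixel columns grow to the right and rows downward; lengths in m; the calibration is good to about 2 mm. A picture is of the moment at which its call begins: read the wrist's pose just before it. There is no depth.
- manip.job_done(): hands the job in, once; it reports no verdict.
The state is a dict: "t": time; "joints": joint angles; "joint_velocities": joint speeds; "effort": joint torques, N m; "eef_pos": TCP position; "tcp_rot": TCP orientation; "wrist_force": force on the tool from outside, world axes, zero at the start; "torque": the same for the moment, N m; "width": finger opening in m.
Only numpy, scipy, OpenCV 4.12 (cv2) and the standard library are available. Lean on these libraries where they do the work, as an engineer would, in place of code of your own. Each camera call takes 0.05 s, during which the arm holds its last target.

## Working session

There is one attempt and no reset: what is moved stays moved. The work goes in short steps, Python scripts to look and compute and a shell command to move; the robot and the scene stay as the last step left them, time stands still between calls to the robot, and variables do not carry over. Pictures are saved under pics/ and viewed, and the job is handed in when it is done.

```bash
ls; mkdir -p pics; cat > h.py <<'E'
import numpy as np, cv2
from rig import manip
from scipy.spatial.transform import Rotation as R
def shot(n,f):
    o=manip.get_obs(); c=manip.read_camera(n)
    cv2.imwrite('pics/'+f+'.png',c['pixels'][:,:,::-1])
    return o,c
E
python3 - <<'E'
from h import *
import pickle
o=manip.get_obs(); print(o)
for n in ['side','top','wrist']:
    o,c=shot(n,n+'0'); print({k:(v if k!='pixels' else v.shape) for k,v in c.items()})
    pickle.dump((o,c),open(n+'0.pkl','wb'))
E
```

```text
pics
{'t': 0.0, 'joints': array([ 1.24849761,  0.6159136 , -0.01264128,  1.42488421,  0.00809172,
        1.10339122, -0.04043012]), 'joint_velocities': array([ 0.00104128, -0.00172279, -0.00049359,  0.00077207, -0.00027589,
        0.00043401,  0.00129028]), 'effort': array([ 3.13979272e-04, -4.58940876e+01,  2.08969899e-01, -1.65744853e+01,
       -6.11595134e-02,  2.06494820e-02,  2.31708491e-04]), 'eef_pos': array([ 0.1892722 , -0.62100993,  0.21748962]), 'tcp_rot': array([-7.51956041e-04,  8.03602045e-01, -5.95165634e-01, -1.02759697e-03]), 'wrist_force': array([-0.32717968,  0.42933212, -0.1001012 ]), 'torque': array([0.01562031, 0.00971965, 0.00947412]), 'width': 0.09283842969592648}
{'pixels': (400, 640, 3), 'fx': 394.95048727787434, 'fy': 394.95048727787434, 'cx': 321.0351650686914, 'cy': 197.64885941118143, 'pose': array([[ 0.83759782,  0.35551581, -0.41477511,  0.18125242],
       [-0.54626813,  0.53870457, -0.64139576, -0.63348813],
       [-0.00458509,  0.76381011,  0.64542473,  0.80867431],
       [ 0.        ,  0.        ,  0.        ,  1.        ]])}
{'pixels': (400, 
[... 156 characters left out ...]
17780446,  0.36815161],
       [-0.99986736, -0.01479328,  0.00681275,  0.02196618],
       [ 0.00407302,  0.17788831,  0.98404225,  1.34425783],
       [ 0.        ,  0.        ,  0.        ,  1.        ]])}
{'pixels': (400, 640, 3), 'fx': 338.29678867711505, 'fy': 338.29678867711505, 'cx': 324.10413600199286, 'cy': 197.83901372071264, 'tool_from_camera': array([[ 9.99999927e-01, -3.74908924e-04, -7.25878087e-05,
        -6.03083566e-04],
       [-3.81155666e-04, -9.68296044e-01, -2.49805177e-01,
        -6.80992053e-02],
       [ 2.33677022e-05,  2.49805186e-01, -9.68296116e-01,
        -1.64284539e-01],
       [ 0.00000000e+00,  0.00000000e+00,  0.00000000e+00,
         1.00000000e+00]])}
```

View pics/top0.png

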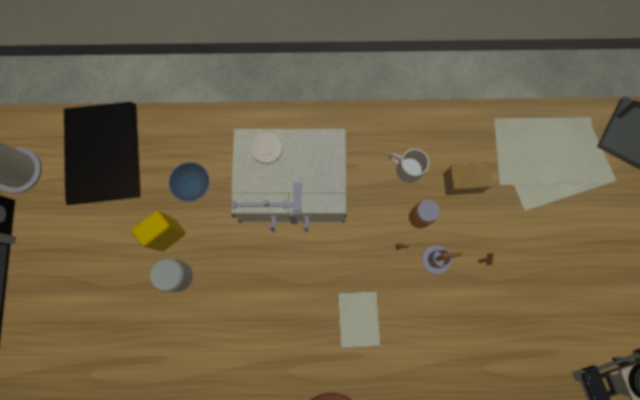

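View pics/side0.png

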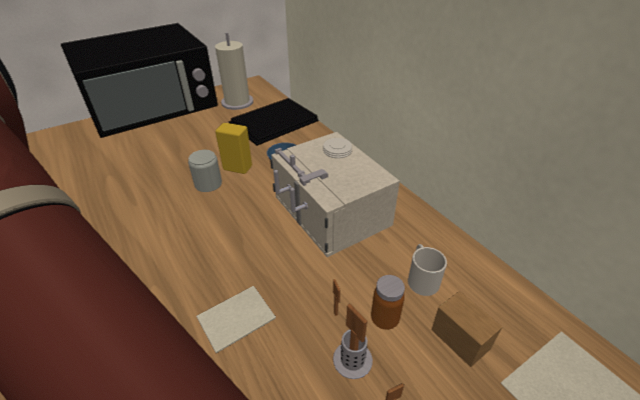

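View pics/wrist0.png

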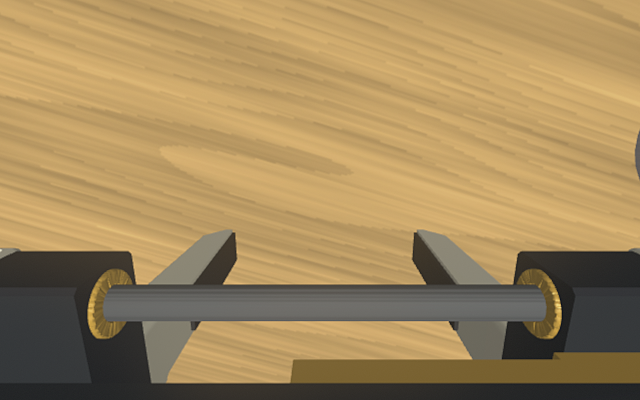

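```bash
python3 - <<'E'
import cv2
t=cv2.imread('pics/top0.png'); s=cv2.imread('pics/side0.png')
f=lambda i,x,y,w,h,k,n: cv2.imwrite('pics/'+n,cv2.resize(cv2.convertScaleAbs(i[y:y+h,x:x+w],alpha=1.6),None,fx=k,fy=k,interpolation=cv2.INTER_CUBIC))
f(t,220,120,140,115,5,'tc.png'); f(t,380,200,130,90,6,'ts.png'); f(s,300,260,130,140,5.7*.75,'ss.png'); f(s,255,130,160,125,5,'sc.png')
E
```

```text
(no output)
```

View pics/tc.png

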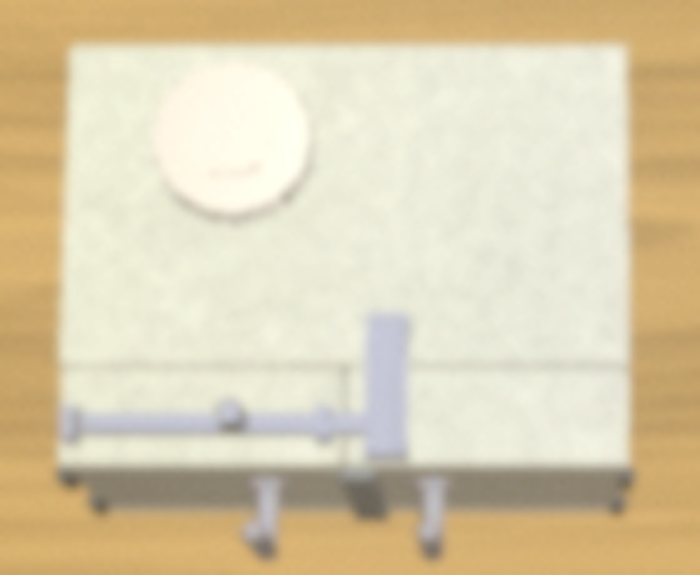

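View pics/ts.png

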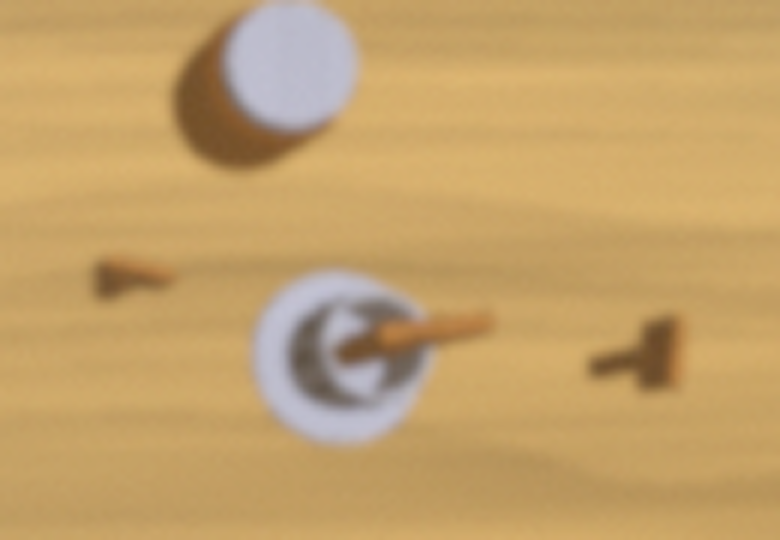

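View pics/ss.png

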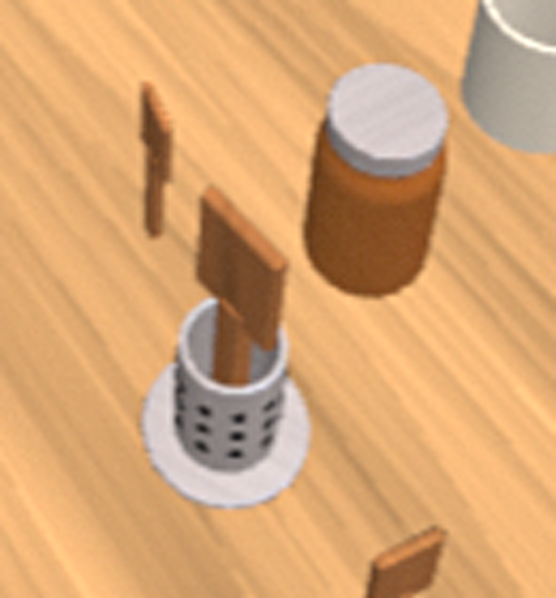

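View pics/sc.png

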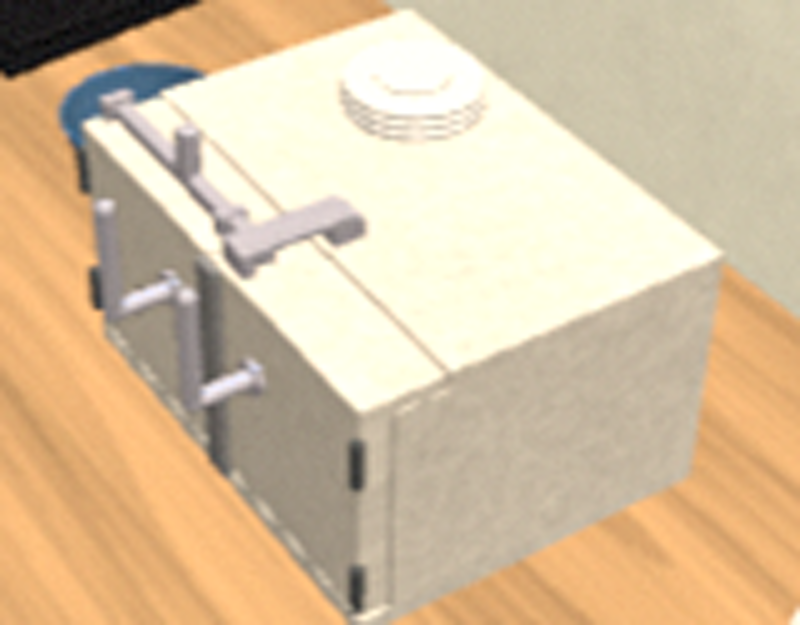

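```bash
cat >> h.py <<'E'
def proj(c,P,o=None):
    P=np.atleast_2d(P)
    if 'pose' in c: T=c['pose']
    else:
        T=np.eye(4);q=o['tcp_rot'];T[:3,:3]=R.from_quat([q[1],q[2],q[3],q[0]]).as_matrix();T[:3,3]=o['eef_pos'];T=T@c['tool_from_camera']
    p=(P-T[:3,3])@T[:3,:3]
    return np.c_[c['cx']+c['fx']*p[:,0]/-p[:,2], c['cy']+c['fy']*p[:,1]/p[:,2]]
def ray(c,uv,o=None):
    if 'pose' in c: T=c['pose']
    else:
        T=np.eye(4);q=o['tcp_rot'];T[:3,:3]=R.from_quat([q[1],q[2],q[3],q[0]]).as_matrix();T[:3,3]=o['eef_pos'];T=T@c['tool_from_camera']
    d=np.array([(uv[0]-c['cx'])/c['fx'],-(uv[1]-c['cy'])/c['fy'],-1.])
    return T[:3,3],T[:3,:3]@d
def atz(c,uv,z,o=None):
    s,d=ray(c,uv,o); return s+d*(z-s[2])/d[2]
E
python3 - <<'E'
from h import *
import pickle
from scipy.optimize import least_squares
C={n:pickle.load(open(n+'0.pkl','rb'))[1] for n in ['top','side']}
H=.165
obs=[('top',(.230,.150,H),(234,129)),('top',(.230,-.150,H),(345.4,129)),('top',(0,.15,H),(231.6,213.6)),('top',(0,-.15,H),(346.4,213.6)),
('side',(0,-.15,H),(327,212.4)),('side',(.23,-.15,H),(399,181)),('side',(0,-.15,0),(326,254)),('side',(0,.15,H),(272,154.4)),('top',(-.002,-.023,.182),((387/5+220),(455/5+120)))]
def M(p,P):
    c,s=np.cos(p[2]),np.sin(p[2]); P=np.array(P); return np.array([p[0]+c*P[0]-s*P[1],p[1]+s*P[0]+c*P[1],P[2]])
f=lambda p:np.concatenate([proj(C[n],M(p,P))[0]-uv for n,P,uv in obs])
r=least_squares(f,[.6,.1,0],loss='soft_l1'); print(r.x); print(f(r.x).reshape(-1,2).round(1))
p=r.x
for P in [(.02,.055,.206),(-.038,.045,.186),(-.038,-.045,.186)]:
    print(P,M(p,P),proj(C['top'],M(p,P)),proj(C['side'],M(p,P)))
# cup, others
print('cup', atz(C['top'],(380+340/6,200+357/6),.006))
for n,uv,z in [('jar',(428,211),.12),('mug',(414,160),.09),('tin',(168,274),.11),('bowl',(189,182),.05),('coffee',(152,229),.16),('box',(470,175),.09),('smallL',(401,246),.08),('smallR',(490,258),.08)]:
    print(n,atz(C['top'],uv,z))
# spatula triangulate head top: top view (440/6..), side
E
```

```text
[ 0.5777696   0.10318081 -0.01220437]
[[ 0.3 -0.2]
 [ 0.  -0.4]
 [-0.1 -0.8]
 [ 0.1 -1.1]
 [-0.6 -0.2]
 [ 0.1 -0.3]
 [ 0.2  3.6]
 [-1.7 -0.6]
 [ 0.1  1.2]]
(0.02, 0.055, 0.206) [0.59843933 0.15793264 0.206     ] [[266.24626436 202.07744246]] [[291.44812217 155.43383463]]
(-0.038, 0.045, 0.186) [0.54032161 0.14864122 0.186     ] [[270.67455598 225.90814693]] [[274.63759378 170.10998086]]
(-0.038, -0.045, 0.186) [0.53922324 0.05864792 0.186     ] [[305.96528974 225.80455237]] [[291.08467849 187.91066363]]
cup [ 0.4608751  -0.31539165  0.006     ]
jar [ 0.58455976 -0.27095149  0.12      ]
mug [ 0.73747781 -0.24665417  0.09      ]
tin [0.42625612 0.42986081 0.11      ]
bowl [0.69268734 0.40065344 0.05      ]
coffee [0.5407403  0.46005851 0.16      ]
box [ 0.69128476 -0.40264226  0.09      ]
smallL [ 0.49447091 -0.20023769  0.08      ]
smallR [ 0.45758932 -0.44404126  0.08      ]
```

```bash
cat >> h.py <<'E'
PC=[0.5777696,0.10318081,-0.01220437]
def cw(P):
    c,s=np.cos(PC[2]),np.sin(PC[2]); return np.array([PC[0]+c*P[0]-s*P[1],PC[1]+s*P[0]+c*P[1],P[2]])
def tw(xdir,down=(0,0,-1)):
    z=np.array(down,float);z/=np.linalg.norm(z);x=np.array(xdir,float);x-=z*(x@z);x/=np.linalg.norm(x)
    return np.c_[x,np.cross(z,x),z]
def rows(tg):
    """tg: list of (pos, R) world targets -> print rows"""
    o=manip.get_obs();q=o['tcp_rot'];R0=R.from_quat([q[1],q[2],q[3],q[0]]).as_matrix();p0=o['eef_pos']
    print('at',p0.round(4),'R x',R0[:,0].round(3),'z',R0[:,2].round(3),'t',round(o['t'],2),'w',round(o['width'],4),'F',o['wrist_force'].round(1),'j',o['joints'].round(2))
    for p,Rt in tg:
        d=R0.T@(np.array(p)-p0)*1000; a=np.degrees(R.from_matrix(R0.T@Rt).as_rotvec())
        print({k:round(float(v),1) for k,v in zip(['ax','ay','az','x','y','z'],[*a,*d])})
E
python3 - <<'E'
from h import *
Rt=tw(cw((0,-1,0))-cw((0,0,0)))
k=cw((.02,.055,0)); print(k)
rows([((.35,-.40,.30),Rt),((.48,-.10,.30),Rt),((k[0],k[1],.27),Rt)])
E
```

```text
[0.59843933 0.15793263 0.        ]
at [ 0.1893 -0.6212  0.2177] R x [ 0.292 -0.957 -0.002] z [-0.001  0.002 -1.   ] t 0.15 w 0.0931 F [ 0.8 -0.7  0.1] j [ 1.25  0.62 -0.01  1.42  0.01  1.1  -0.04]
{'ax': 0.0, 'ay': 0.1, 'az': 17.7, 'x': -164.9, 'y': -218.2, 'z': -81.9}
{'ax': 0.0, 'ay': 0.1, 'az': 17.7, 'x': -413.9, 'y': -430.0, 'z': -81.4}
{'ax': 0.0, 'ay': 0.1, 'az': 17.7, 'x': -626.1, 'y': -618.5, 'z': -51.0}
```

```bash
python3 -m handwheel '[{"az":8,"x":-30,"y":-40,"z":-60,"gripper":50},{"az":17.7,"x":-82,"y":-110,"z":-82,"gripper":50},{"az":17.7,"x":-124,"y":-164,"z":-82,"gripper":50},{"az":17.7,"x":-165,"y":-218,"z":-82,"gripper":50},{"az":17.7,"x":-215,"y":-260,"z":-82,"gripper":50},{"az":17.7,"x":-265,"y":-303,"z":-82,"gripper":50},{"az":17.7,"x":-315,"y":-345,"z":-82,"gripper":50},{"az":17.7,"x":-365,"y":-388,"z":-82,"gripper":50},{"az":17.7,"x":-414,"y":-430,"z":-82,"gripper":50},{"az":17.7,"x":-457,"y":-468,"z":-75,"gripper":50},{"az":17.7,"x":-499,"y":-505,"z":-70,"gripper":50},{"az":17.7,"x":-542,"y":-543,"z":-62,"gripper":50},{"az":17.7,"x":-584,"y":-580,"z":-55,"gripper":50},{"az":17.7,"x":-626,"y":-618,"z":-51,"gripper":50},{"az":17.7,"x":-626,"y":-618,"z":-51,"gripper":50},{"az":17.7,"x":-626,"y":-618,"z":-51,"gripper":50}]' 15
python3 - <<'E'
from h import *
import pickle
o,c=shot('wrist','w1'); pickle.dump((o,c),open('w1.pkl','wb'))
print(proj(c,[cw((.02,.055,.206)),cw((-.038,.045,.186)),cw((-.002,-.012,.182)),cw((.078,-.012,.182))],o))
rows([(cw((.02,.055,.184)),tw(cw((0,-1,0))-cw((0,0,0))))])
E
```

```text
[[-5878.92853585 -5532.49271309]
 [-2824.05859427 -2417.67771287]
 [-2520.57730272 -2524.33929589]
 [-3471.9239067  -4112.29921804]]
at [ 0.1894 -0.6213  0.2179] R x [ 0.292 -0.957 -0.002] z [-0.     0.002 -1.   ] t 0.2 w 0.0928 F [-0.1 -0.1  0.5] j [ 1.25  0.62 -0.01  1.42  0.01  1.1  -0.04]
{'ax': 0.0, 'ay': 0.1, 'az': 17.7, 'x': -626.1, 'y': -618.5, 'z': 34.9}validation failed for argument at $[0]...
```

View pics/w1.png

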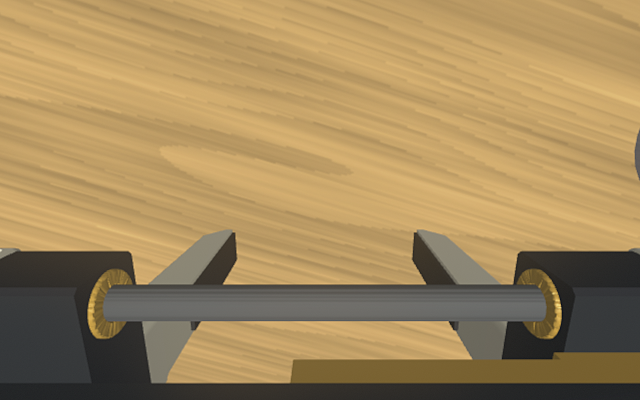

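The call was refused (rows probably need all seven keys); I'll retype it with every key.

```bash
python3 -m handwheel '[{"ax":0,"ay":0,"az":8,"x":-30,"y":-40,"z":-60,"gripper":50},{"ax":0,"ay":0,"az":17.7,"x":-82,"y":-110,"z":-82,"gripper":50},{"ax":0,"ay":0,"az":17.7,"x":-124,"y":-164,"z":-82,"gripper":50},{"ax":0,"ay":0,"az":17.7,"x":-165,"y":-218,"z":-82,"gripper":50},{"ax":0,"ay":0,"az":17.7,"x":-215,"y":-260,"z":-82,"gripper":50},{"ax":0,"ay":0,"az":17.7,"x":-265,"y":-303,"z":-82,"gripper":50},{"ax":0,"ay":0,"az":17.7,"x":-315,"y":-345,"z":-82,"gripper":50},{"ax":0,"ay":0,"az":17.7,"x":-365,"y":-388,"z":-82,"gripper":50},{"ax":0,"ay":0,"az":17.7,"x":-414,"y":-430,"z":-82,"gripper":50},{"ax":0,"ay":0,"az":17.7,"x":-457,"y":-468,"z":-75,"gripper":50},{"ax":0,"ay":0,"az":17.7,"x":-499,"y":-505,"z":-70,"gripper":50},{"ax":0,"ay":0,"az":17.7,"x":-542,"y":-543,"z":-62,"gripper":50},{"ax":0,"ay":0,"az":17.7,"x":-584,"y":-580,"z":-55,"gripper":50},{"ax":0,"ay":0,"az":17.7,"x":-626,"y":-618,"z":-51,"gripper":50},{"ax":0,"ay":0,"az":17.7,"x":-626,"y":-618,"z":-51,"gripper":50},{"ax":0,"ay":0,"az":17.7,"x":-626,"y":-618,"z":-51,"gripper":50}]' 15
python3 - <<'E'
from h import *
import pickle
o,c=shot('wrist','w2'); pickle.dump((o,c),open('w2.pkl','wb'))
print(proj(c,[cw((.02,.055,.206)),cw((-.038,.045,.186)),cw((-.002,-.012,.182)),cw((.078,-.012,.182))],o))
rows([(cw((.02,.055,.184)),tw(cw((0,-1,0))-cw((0,0,0))))])
E
```

```text
t: 2.2
eef_pos: [0.5975, 0.1617, 0.2685]
tcp_rot: [0.0, -0.705, 0.71, 0.002]
wrist_force: [-1.5, -0.3, -0.1]
width: 0.0501
[[330.22196503 209.35628363]
 [341.64254856 271.90898007]
 [415.04063342 228.08665097]
 [423.16367075 123.59958022]]
at [0.5976 0.1586 0.269 ] R x [-0.011 -1.    -0.001] z [-0.002  0.001 -1.   ] t 2.25 w 0.0504 F [-0.5 -0.5  0.6] j [-0.19  0.53 -0.18  1.44  0.09  1.18 -1.96]
{'ax': 0.1, 'ay': 0.1, 'az': 0.1, 'x': 0.7, 'y': -1.0, 'z': 85.0}
```

View pics/w2.png

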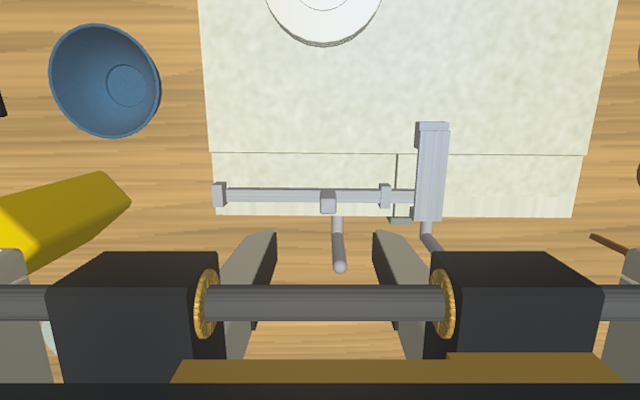

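```bash

python3 - <<'E'
from h import *
import pickle
o,c=shot('wrist','w3'); pickle.dump((o,c),open('w3.pkl','wb'))
im=cv2.imread('pics/w3.png')[110:290,200:460]
cv2.imwrite('pics/w3c.png',cv2.resize(im,None,fx=3,fy=3,interpolation=cv2.INTER_CUBIC))
P=[cw((.02,.055,.206)),cw((.014,.061,.206)),cw((.014,.061,.177)),cw((-.038,.045,.186)),cw((-.038,-.045,.186)),cw((-.002,-.012,.182)),cw((.078,-.012,.182)),cw((.078,-.034,.182)),cw((0,.15,.165)),cw((0,-.15,.165)),cw((.053,.15,.165)),cw((.053,-.15,.165))]
uv=proj(c,P,o); print(np.c_[uv,(uv-[200,110])*3].round(1)); print(o['eef_pos'])
E
```

```text
[[ 325.6  209.4  376.7  298.1]
 [ 317.   217.5  351.1  322.5]
 [ 317.8  206.2  353.4  288.5]
 [ 337.8  271.8  413.3  485.3]
 [ 450.2  272.   750.7  486. ]
 [ 410.7  227.7  632.2  353.1]
 [ 418.1  123.4  654.2   40.3]
 [ 448.4  123.5  745.2   40.5]
 [ 211.2  218.1   33.6  324.4]
 [ 571.7  218.9 1115.2  326.7]
 [ 205.7  154.4   17.1  133.3]
 [ 584.2  155.2 1152.6  135.6]]
[0.59758783 0.1586052  0.26900254]
```

View pics/w3c.png

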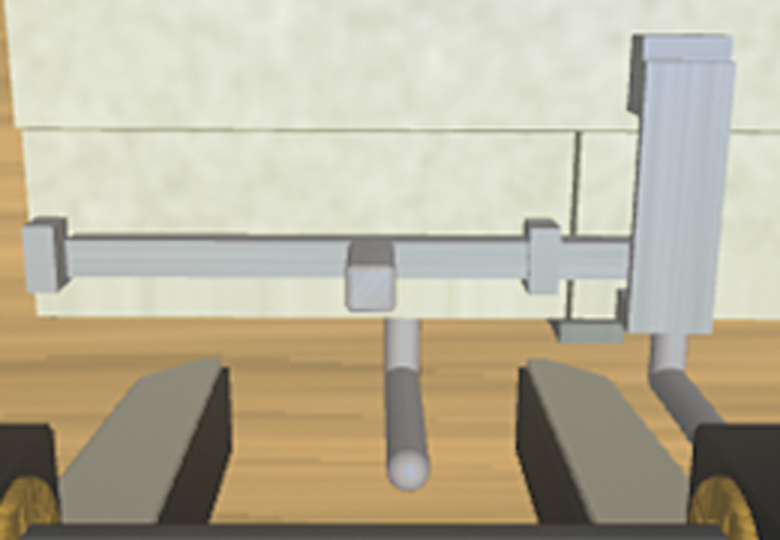

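```bash
python3 -m handwheel '[{"ax":0,"ay":0,"az":0,"x":-1,"y":-2,"z":40,"gripper":50},{"ax":0,"ay":0,"az":0,"x":-1,"y":-2,"z":84,"gripper":50},{"ax":0,"ay":0,"az":0,"x":-1,"y":-2,"z":84,"gripper":50},{"ax":0,"ay":0,"az":0,"x":-1,"y":-2,"z":84,"gripper":0},{"ax":0,"ay":0,"az":0,"x":-1,"y":-2,"z":84,"gripper":0},{"ax":0,"ay":0,"az":0,"x":-1,"y":-2,"z":84,"gripper":0},{"ax":0,"ay":0,"az":0,"x":-1,"y":-2,"z":84,"gripper":0}]' 10
python3 - <<'E'
from h import *
o,c=shot('wrist','w4'); rows([])
E
```

```text
t: 3.18
eef_pos: [0.6, 0.1579, 0.1862]
tcp_rot: [0.0, -0.702, 0.712, 0.0]
wrist_force: [-0.0, 1.7, 1.1]
width: 0.0148
at [0.5999 0.1592 0.1862] R x [-0.013 -1.    -0.003] z [-0.     0.003 -1.   ] t 3.23 w 0.0123 F [-0.6 -0.4  1.9] j [-0.19  0.6  -0.17  1.55  0.11  0.99 -1.98]
```

View pics/w4.png

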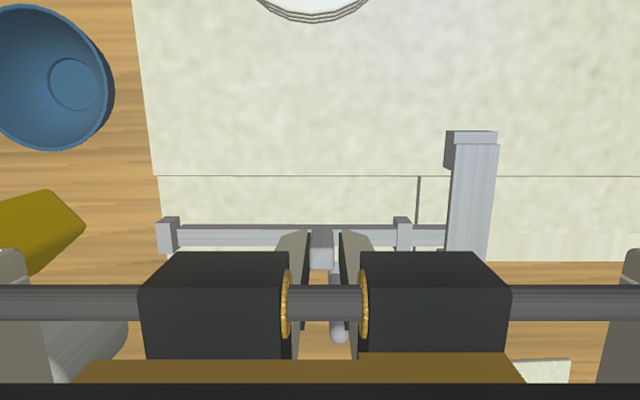

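```bash
python3 -m handwheel '[{"ax":0,"ay":0,"az":0,"x":-12,"y":0,"z":0,"gripper":0},{"ax":0,"ay":0,"az":0,"x":-26,"y":0,"z":0,"gripper":0},{"ax":0,"ay":0,"az":0,"x":-38,"y":0,"z":0,"gripper":0},{"ax":0,"ay":0,"az":0,"x":-42,"y":0,"z":0,"gripper":0},{"ax":0,"ay":0,"az":0,"x":-43,"y":0,"z":0,"gripper":0},{"ax":0,"ay":0,"az":0,"x":-43,"y":0,"z":0,"gripper":0}]' 10
python3 - <<'E'
from h import *
o,c=shot('wrist','w5'); rows([])
E
```

```text
t: 3.98
eef_pos: [0.6006, 0.203, 0.1863]
tcp_rot: [0.002, -0.703, 0.712, 0.001]
wrist_force: [0.8, 0.4, -1.2]
width: 0.0117
at [0.6006 0.203  0.1863] R x [-0.013 -1.    -0.004] z [ 0.001  0.004 -1.   ] t 4.03 w 0.0121 F [1.1 0.3 0.1] j [-0.26  0.62 -0.17  1.51  0.11  1.01 -2.04]
```

View pics/w5.png

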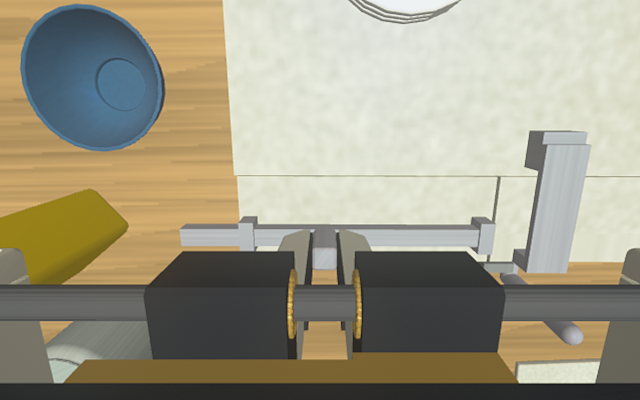

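```bash
python3 - <<'E'
from h import *
Rt=tw(cw((1,0,0))-cw((0,0,0)))
rows([((.543,.150,.225),Rt),((.543,.150,.146),Rt)])
E
```

```text
at [0.6006 0.203  0.1863] R x [-0.013 -1.    -0.004] z [ 0.001  0.004 -1.   ] t 4.03 w 0.0121 F [1.1 0.3 0.1] j [-0.26  0.62 -0.17  1.51  0.11  1.01 -2.04]
{'ax': -0.2, 'ay': 0.2, 'az': -90.0, 'x': 53.5, 'y': 56.9, 'z': -39.0}
{'ax': -0.2, 'ay': 0.2, 'az': -90.0, 'x': 53.9, 'y': 57.0, 'z': 40.0}
```

```bash
python3 -m handwheel '[{"ax":0,"ay":0,"az":0,"x":0,"y":0,"z":0,"gripper":21},{"ax":0,"ay":0,"az":0,"x":0,"y":0,"z":-5,"gripper":21},{"ax":0,"ay":0,"az":0,"x":0,"y":0,"z":-45,"gripper":21},{"ax":0,"ay":0,"az":-10,"x":10,"y":10,"z":-50,"gripper":28},{"ax":0,"ay":0,"az":-20,"x":20,"y":20,"z":-50,"gripper":28},{"ax":0,"ay":0,"az":-30,"x":30,"y":30,"z":-50,"gripper":28},{"ax":0,"ay":0,"az":-40,"x":40,"y":40,"z":-50,"gripper":28},{"ax":0,"ay":0,"az":-50,"x":53,"y":57,"z":-50,"gripper":28},{"ax":0,"ay":0,"az":-60,"x":53,"y":57,"z":-50,"gripper":28},{"ax":0,"ay":0,"az":-70,"x":53,"y":57,"z":-45,"gripper":28},{"ax":0,"ay":0,"az":-80,"x":53,"y":57,"z":-40,"gripper":28},{"ax":0,"ay":0,"az":-90,"x":53,"y":57,"z":-39,"gripper":28},{"ax":0,"ay":0,"az":-90,"x":53,"y":57,"z":-39,"gripper":28},{"ax":0,"ay":0,"az":-90,"x":53,"y":57,"z":-39,"gripper":28}]' 10
python3 - <<'E'
from h import *
o,c=shot('wrist','w6')
print(proj(c,[cw((-.038,.045,.186)),[.543,.150,.186]],o))
Rt=tw(cw((1,0,0))-cw((0,0,0)))
rows([((.543,.150,.225),Rt),((.543,.150,.146),Rt)])
E
```

```text
t: 5.78
eef_pos: [0.543, 0.1505, 0.2253]
tcp_rot: [-0.002, 1.0, -0.008, 0.0]
wrist_force: [-0.2, 0.7, 0.0]
width: 0.0278
[[321.38614945 226.50502158]
 [325.57058577 224.4120885 ]]
at [0.543  0.1506 0.2253] R x [ 1.    -0.015  0.001] z [ 0.001  0.004 -1.   ] t 5.83 w 0.0284 F [0.3 0.1 0.3] j [ 0.07  0.53 -0.59  1.66  0.33  1.05 -0.64]
{'ax': -0.2, 'ay': -0.0, 'az': -0.2, 'x': 0.0, 'y': 0.6, 'z': 0.3}
{'ax': -0.2, 'ay': -0.0, 'az': -0.2, 'x': -0.1, 'y': 0.9, 'z': 79.3}
```

View pics/w6.png

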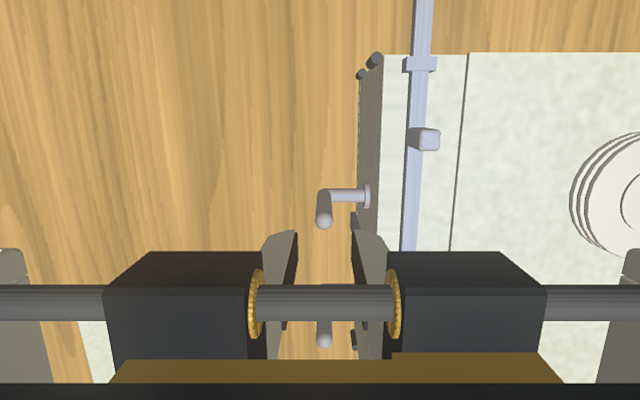

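```bash
python3 -m handwheel '[{"ax":0,"ay":0,"az":0,"x":-1.5,"y":0,"z":20,"gripper":27},{"ax":0,"ay":0,"az":0,"x":-1.5,"y":0,"z":50,"gripper":27},{"ax":0,"ay":0,"az":0,"x":-1.5,"y":0,"z":79,"gripper":27},{"ax":0,"ay":0,"az":0,"x":-1.5,"y":0,"z":79,"gripper":27},{"ax":0,"ay":0,"az":0,"x":-1.5,"y":0,"z":79,"gripper":0},{"ax":0,"ay":0,"az":0,"x":-1.5,"y":0,"z":79,"gripper":0},{"ax":0,"ay":0,"az":0,"x":-1.5,"y":0,"z":79,"gripper":0}]' 15
python3 - <<'E'
from h import *
o,c=shot('wrist','w7')
o=manip.get_obs(); print(o['eef_pos'], cw((-.038,.045,0)), o['width'])
h=cw((0,.15,0)); g=o['eef_pos']; off=g-h; print(off, np.hypot(*off[:2]))
tg=[]
for th in range(10,111,10):
    Rz=R.from_euler('z',-th,degrees=True).as_matrix()
    q=o['tcp_rot'];R0=R.from_quat([q[1],q[2],q[3],q[0]]).as_matrix()
    p=h+Rz@off; tg.append((p,Rz@R0))
rows(tg)
E
```

```text
t: 6.7
eef_pos: [0.5426, 0.1515, 0.1478]
tcp_rot: [-0.003, 1.0, -0.008, 0.002]
wrist_force: [-0.4, 0.1, 3.9]
width: 0.0118
[0.54257032 0.15152371 0.14780717] [0.54032161 0.14864121 0.        ] 0.011557845266064407
[-0.03702989 -0.10164592  0.14780717] 0.10818089710574191
at [0.5426 0.1515 0.1478] R x [ 1.    -0.015  0.004] z [ 0.004  0.005 -1.   ] t 6.75 w 0.0116 F [-0.6  1.1  5.9] j [ 0.04  0.61 -0.55  1.76  0.4   0.88 -0.7 ]
{'ax': -0.0, 'ay': 0.1, 'az': 10.0, 'x': -17.2, 'y': -7.7, 'z': -0.0}
{'ax': -0.1, 'ay': 0.1, 'az': 20.0, 'x': -32.8, 'y': -18.3, 'z': -0.0}
{'ax': -0.1, 'ay': 0.2, 'az': 30.0, 'x': -46.3, 'y': -31.4, 'z': -0.0}
{'ax': -0.2, 'ay': 0.2, 'az': 40.0, 'x': -57.4, 'y': -46.7, 'z': 0.0}
{'ax': -0.2, 'ay': 0.3, 'az': 50.0, 'x': -65.6, 'y': -63.7, 'z': 0.1}
{'ax': -0.2, 'ay': 0.3, 'az': 60.0, 'x': -70.8, 'y': -81.8, 'z': 0.2}
{'ax': -0.3, 'ay': 0.4, 'az': 70.0, 'x': -72.7, 'y': -100.6, 'z': 0.3}
{'ax': -0.3, 'ay': 0.4, 'az': 80.0, 'x': -71.3, 'y': -119.4, 'z': 0.4}
{'ax': -0.3, 'ay': 0.5, 'az': 90.0, 'x': -66.7, 'y': -137.7, 'z': 0.5}
{'ax': -0.4, 'ay': 0.5, 'az': 100.0, 'x': -59.0, 'y': -154.9, 'z': 0.6}
{'ax': -0.4, 'ay': 0.6, 'az': 110.0, 'x': -48.4, 'y': -170.5, 'z': 0.7}
```

View pics/w7.png

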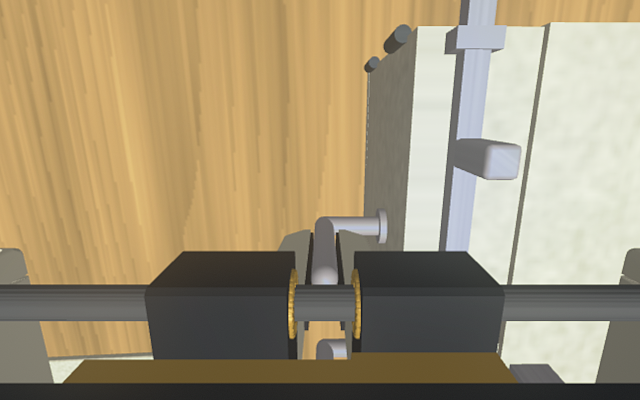

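```bash
python3 -m handwheel '[{"ax":0,"ay":0,"az":5,"x":-9,"y":-3,"z":0,"gripper":0},{"ax":0,"ay":0,"az":10,"x":-17,"y":-8,"z":0,"gripper":0},{"ax":0,"ay":0,"az":20,"x":-33,"y":-18,"z":0,"gripper":0},{"ax":0,"ay":0,"az":30,"x":-46,"y":-31,"z":0,"gripper":0}]' 15
python3 - <<'E'
from h import *
rows([])
E
```

```text
t: 7.25
eef_pos: [0.4976, 0.1839, 0.1479]
tcp_rot: [-0.004, 0.963, -0.269, 0.002]
wrist_force: [3.1, 2.6, -4.9]
width: 0.0117
at [0.4976 0.1839 0.1479] R x [ 0.855 -0.518  0.002] z [ 0.006  0.007 -1.   ] t 7.25 w 0.0117 F [ 3.1  2.6 -4.9] j [-0.12  0.54 -0.4   1.86  0.28  0.79 -1.22]
```

```bash
python3 - <<'E'
from h import *
o=manip.get_obs(); h=cw((0,.15,0)); off=o['eef_pos']-h; print(np.hypot(*off[:2]), np.degrees(np.arctan2(off[1],off[0])))
q=o['tcp_rot'];R0=R.from_quat([q[1],q[2],q[3],q[0]]).as_matrix()
rows([(h+R.from_euler('z',-t,degrees=True).as_matrix()@off,R.from_euler('z',-t,degrees=True).as_matrix()@R0) for t in range(10,81,10)])
E
```

```text
0.10736316847658232 -139.83180989852724
at [0.4976 0.1839 0.1479] R x [ 0.855 -0.518  0.002] z [ 0.006  0.007 -1.   ] t 7.25 w 0.0117 F [ 3.1  2.6 -4.9] j [-0.12  0.54 -0.4   1.86  0.28  0.79 -1.22]
{'ax': -0.0, 'ay': 0.1, 'az': 10.0, 'x': -17.1, 'y': -7.5, 'z': 0.0}
{'ax': -0.0, 'ay': 0.2, 'az': 20.0, 'x': -32.7, 'y': -17.9, 'z': 0.1}
{'ax': -0.0, 'ay': 0.3, 'az': 30.0, 'x': -46.3, 'y': -30.8, 'z': 0.2}
{'ax': -0.1, 'ay': 0.4, 'az': 40.0, 'x': -57.4, 'y': -45.9, 'z': 0.3}
{'ax': -0.1, 'ay': 0.5, 'az': 50.0, 'x': -65.7, 'y': -62.6, 'z': 0.5}
{'ax': -0.1, 'ay': 0.5, 'az': 60.0, 'x': -70.9, 'y': -80.6, 'z': 0.6}
{'ax': -0.1, 'ay': 0.6, 'az': 70.0, 'x': -73.0, 'y': -99.2, 'z': 0.8}
{'ax': -0.1, 'ay': 0.7, 'az': 80.0, 'x': -71.8, 'y': -117.9, 'z': 0.9}
```

```bash
python3 -m handwheel '[{"ax":0,"ay":0,"az":10,"x":-17,"y":-8,"z":0,"gripper":0},{"ax":0,"ay":0,"az":20,"x":-33,"y":-18,"z":0,"gripper":0},{"ax":0,"ay":0,"az":30,"x":-46,"y":-31,"z":0,"gripper":0},{"ax":0,"ay":0,"az":40,"x":-57,"y":-46,"z":0,"gripper":0},{"ax":0,"ay":0,"az":50,"x":-66,"y":-63,"z":0,"gripper":0},{"ax":0,"ay":0,"az":60,"x":-71,"y":-81,"z":0,"gripper":0},{"ax":0,"ay":0,"az":70,"x":-73,"y":-99,"z":0,"gripper":0},{"ax":0,"ay":0,"az":76,"x":-72.5,"y":-110,"z":0,"gripper":0},{"ax":0,"ay":0,"az":76,"x":-72.5,"y":-110,"z":0,"gripper":0},{"ax":0,"ay":0,"az":76,"x":-72.5,"y":-110,"z":0,"gripper":0}]' 15
python3 - <<'E'
from h import *
o=manip.get_obs(); h=cw((0,.15,0)); off=o['eef_pos']-h; print(np.hypot(*off[:2]), np.degrees(np.arctan2(off[1],off[0])))
rows([])
shot('top','t8'); shot('wrist','w8')
i=cv2.imread('pics/t8.png')[100:300,150:470]; cv2.imwrite('pics/t8c.png',cv2.resize(cv2.convertScaleAbs(i,alpha=1.5),None,fx=2.4,fy=2.4))
E
```

```text
t: 8.5
eef_pos: [0.4907, 0.3159, 0.1479]
tcp_rot: [0.003, -0.595, 0.804, 0.002]
wrist_force: [-1.7, 3.4, -4.8]
width: 0.0116
0.1087979784206368 144.78099986998643
at [0.4907 0.3159 0.1479] R x [-0.293 -0.956 -0.007] z [ 0.003  0.007 -1.   ] t 8.5 w 0.0116 F [-1.7  3.4 -4.8] j [-0.6   0.58 -0.02  1.71  0.01  0.84 -2.49]
```

View pics/t8c.png

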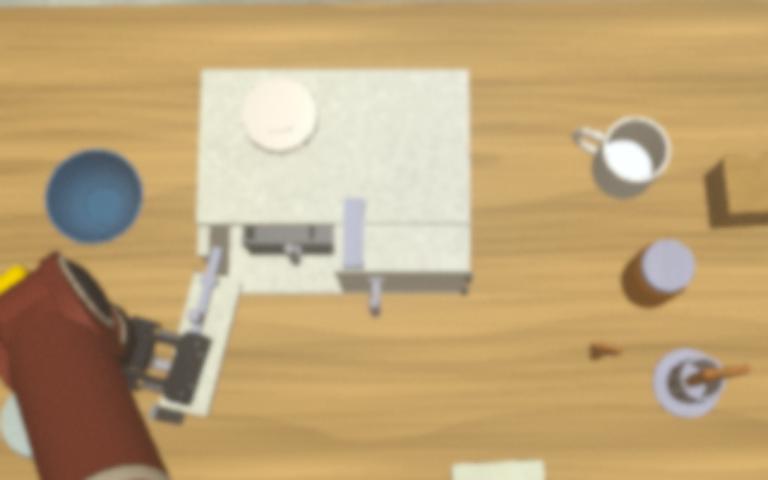

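View pics/w8.png

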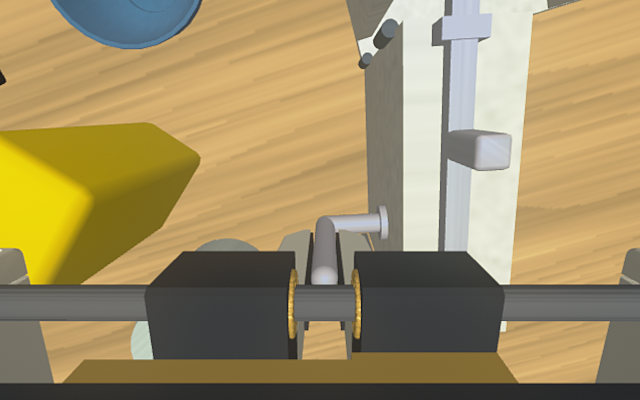

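```bash
python3 - <<'E'
from h import *
Rt=tw(cw((1,0,0))-cw((0,0,0)))
rows([((.50,.22,.235),Rt),((.541,.060,.235),Rt)])
E
```

```text
at [0.4906 0.3158 0.1479] R x [-0.294 -0.956 -0.007] z [ 0.003  0.007 -1.   ] t 8.6 w 0.0116 F [-3.2  2.8 -6.8] j [-0.59  0.58 -0.02  1.71  0.01  0.84 -2.49]
{'ax': -0.4, 'ay': 0.3, 'az': -106.4, 'x': 88.2, 'y': -37.2, 'z': -87.7}
{'ax': -0.4, 'ay': 0.3, 'az': -106.4, 'x': 229.1, 'y': -123.4, 'z': -88.7}
```

```bash
python3 -m handwheel '[{"ax":0,"ay":0,"az":0,"x":0,"y":0,"z":0,"gripper":27},{"ax":0,"ay":0,"az":0,"x":0,"y":0,"z":-10,"gripper":27},{"ax":0,"ay":0,"az":0,"x":0,"y":0,"z":-60,"gripper":27},{"ax":0,"ay":0,"az":-5,"x":0,"y":0,"z":-88,"gripper":27},{"ax":0,"ay":0,"az":-15,"x":40,"y":-18,"z":-88,"gripper":27},{"ax":0,"ay":0,"az":-25,"x":88,"y":-37,"z":-88,"gripper":27},{"ax":0,"ay":0,"az":-35,"x":112,"y":-51,"z":-88,"gripper":27},{"ax":0,"ay":0,"az":-45,"x":135,"y":-66,"z":-88,"gripper":27},{"ax":0,"ay":0,"az":-55,"x":158,"y":-80,"z":-88,"gripper":27},{"ax":0,"ay":0,"az":-65,"x":182,"y":-94,"z":-88,"gripper":27},{"ax":0,"ay":0,"az":-75,"x":206,"y":-109,"z":-88,"gripper":27},{"ax":0,"ay":0,"az":-85,"x":229,"y":-123,"z":-88,"gripper":27},{"ax":0,"ay":0,"az":-95,"x":229,"y":-123,"z":-88,"gripper":27},{"ax":0,"ay":0,"az":-106.4,"x":229,"y":-123,"z":-88,"gripper":27},{"ax":0,"ay":0,"az":-106.4,"x":229,"y":-123,"z":-88,"gripper":27},{"ax":0,"ay":0,"az":-106.4,"x":229,"y":-123,"z":-88,"gripper":27}]' 15
python3 - <<'E'
from h import *
rows([])
o,c=shot('wrist','w9')
Rt=tw(cw((1,0,0))-cw((0,0,0)))
print(proj(c,[[.541,.060,.186]],o))
rows([((.541,.060,.235),Rt),((.541,.060,.146),Rt)])
E
```

```text
t: 10.6
eef_pos: [0.5411, 0.0596, 0.235]
tcp_rot: [-0.003, 1.0, -0.008, 0.002]
wrist_force: [1.0, 0.2, -0.3]
width: 0.027
at [0.5411 0.0596 0.235 ] R x [ 1.    -0.016  0.004] z [ 0.004  0.006 -1.   ] t 10.6 w 0.027 F [ 1.   0.2 -0.3] j [ 0.16  0.46 -0.46  1.7   0.23  1.02 -0.39]
[[325.02233885 218.50541398]]
at [0.541  0.0598 0.2349] R x [ 1.    -0.015  0.004] z [ 0.004  0.006 -1.   ] t 10.65 w 0.0271 F [-0.1  0.1  1.2] j [ 0.16  0.46 -0.46  1.7   0.23  1.02 -0.39]
{'ax': -0.4, 'ay': -0.2, 'az': -0.1, 'x': 0.0, 'y': -0.2, 'z': -0.1}
{'ax': -0.4, 'ay': -0.2, 'az': -0.1, 'x': -0.3, 'y': 0.4, 'z': 88.9}
```

View pics/w9.png

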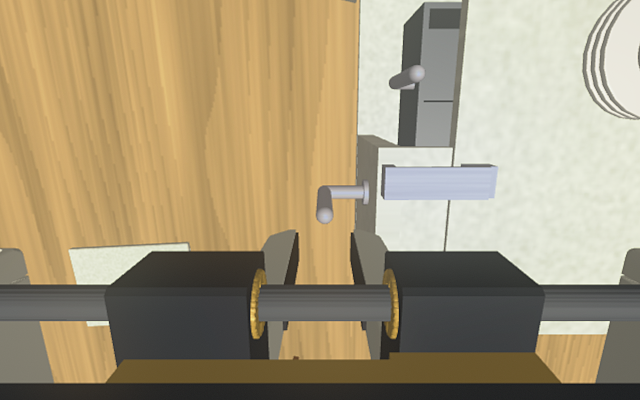

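```bash
python3 -m handwheel '[{"ax":0,"ay":0,"az":0,"x":-0.5,"y":0,"z":30,"gripper":27},{"ax":0,"ay":0,"az":0,"x":-0.5,"y":0,"z":60,"gripper":27},{"ax":0,"ay":0,"az":0,"x":-0.5,"y":0,"z":89,"gripper":27},{"ax":0,"ay":0,"az":0,"x":-0.5,"y":0,"z":89,"gripper":0},{"ax":0,"ay":0,"az":0,"x":-0.5,"y":0,"z":89,"gripper":0},{"ax":0,"ay":0,"az":0,"x":-0.5,"y":0,"z":89,"gripper":0}]' 15
python3 - <<'E'
from h import *
o=manip.get_obs(); h=cw((0,-.15,0)); off=o['eef_pos']-h; print(np.hypot(*off[:2]), np.degrees(np.arctan2(off[1],off[0])))
q=o['tcp_rot'];R0=R.from_quat([q[1],q[2],q[3],q[0]]).as_matrix()
rows([(h+R.from_euler('z',t,degrees=True).as_matrix()@off,R.from_euler('z',t,degrees=True).as_matrix()@R0) for t in range(10,111,10)])
E
```

```text
t: 11.4
eef_pos: [0.5415, 0.0607, 0.1469]
tcp_rot: [-0.003, 1.0, -0.007, 0.003]
wrist_force: [-0.3, 0.7, -1.2]
width: 0.0113
0.11290486100346635 107.78488328871242
at [0.5415 0.0607 0.1469] R x [ 1.    -0.015  0.006] z [ 0.006  0.007 -1.   ] t 11.4 w 0.0113 F [-0.3  0.7 -1.2] j [ 0.13  0.57 -0.42  1.82  0.3   0.82 -0.46]
{'ax': 0.1, 'ay': -0.1, 'az': -10.0, 'x': -18.0, 'y': 7.9, 'z': -0.2}
{'ax': 0.1, 'ay': -0.1, 'az': -20.0, 'x': -34.4, 'y': 18.8, 'z': -0.3}
{'ax': 0.2, 'ay': -0.2, 'az': -30.0, 'x': -48.7, 'y': 32.4, 'z': -0.5}
{'ax': 0.2, 'ay': -0.3, 'az': -40.0, 'x': -60.3, 'y': 48.2, 'z': -0.7}
{'ax': 0.3, 'ay': -0.3, 'az': -50.0, 'x': -69.1, 'y': 65.9, 'z': -0.8}
{'ax': 0.3, 'ay': -0.4, 'az': -60.0, 'x': -74.6, 'y': 84.7, 'z': -1.0}
{'ax': 0.4, 'ay': -0.5, 'az': -70.0, 'x': -76.8, 'y': 104.3, 'z': -1.2}
{'ax': 0.5, 'ay': -0.6, 'az': -80.0, 'x': -75.5, 'y': 123.9, 'z': -1.3}
{'ax': 0.5, 'ay': -0.6, 'az': -90.0, 'x': -70.9, 'y': 143.1, 'z': -1.4}
{'ax': 0.6, 'ay': -0.7, 'az': -100.0, 'x': -63.0, 'y': 161.1, 'z': -1.5}
{'ax': 0.6, 'ay': -0.8, 'az': -110.0, 'x': -52.1, 'y': 177.5, 'z': -1.5}
```

```bash
python3 -m handwheel '[{"ax":0,"ay":0,"az":-5,"x":-9,"y":3,"z":0,"gripper":0},{"ax":0,"ay":0,"az":-10,"x":-18,"y":8,"z":0,"gripper":0},{"ax":0,"ay":0,"az":-20,"x":-34,"y":19,"z":0,"gripper":0},{"ax":0,"ay":0,"az":-30,"x":-49,"y":32,"z":0,"gripper":0},{"ax":0,"ay":0,"az":-40,"x":-60,"y":48,"z":0,"gripper":0},{"ax":0,"ay":0,"az":-50,"x":-69,"y":66,"z":-1,"gripper":0},{"ax":0,"ay":0,"az":-60,"x":-75,"y":85,"z":-1,"gripper":0},{"ax":0,"ay":0,"az":-70,"x":-77,"y":104,"z":-1,"gripper":0},{"ax":0,"ay":0,"az":-80,"x":-75.5,"y":124,"z":-1,"gripper":0},{"ax":0,"ay":0,"az":-90,"x":-71,"y":143,"z":-1,"gripper":0},{"ax":0,"ay":0,"az":-100,"x":-63,"y":161,"z":-1.5,"gripper":0},{"ax":0,"ay":0,"az":-105,"x":-58,"y":169,"z":-1.5,"gripper":0},{"ax":0,"ay":0,"az":-105,"x":-58,"y":169,"z":-1.5,"gripper":0},{"ax":0,"ay":0,"az":-105,"x":-58,"y":169,"z":-1.5,"gripper":0}]' 15
python3 - <<'E'
from h import *
o=manip.get_obs(); h=cw((0,-.15,0)); off=o['eef_pos']-h; print(np.hypot(*off[:2]), np.degrees(np.arctan2(off[1],off[0])))
rows([])
shot('top','t10'); shot('wrist','w10')
i=cv2.imread('pics/t10.png')[100:300,150:470]; cv2.imwrite('pics/t10c.png',cv2.resize(cv2.convertScaleAbs(i,alpha=1.5),None,fx=2.4,fy=2.4))
E
```

```text
t: 13.15
eef_pos: [0.4834, -0.1068, 0.1473]
tcp_rot: [0.002, 0.615, 0.789, 0.007]
wrist_force: [5.1, 2.5, -9.7]
width: 0.0113
0.11031571198550891 -147.04117074275214
at [ 0.4834 -0.1068  0.1473] R x [-0.244  0.97   0.006] z [ 0.012  0.009 -1.   ] t 13.15 w 0.0113 F [ 5.1  2.5 -9.7] j [ 0.8   0.64 -0.97  1.94  0.66  0.9   1.31]
```

View pics/t10c.png

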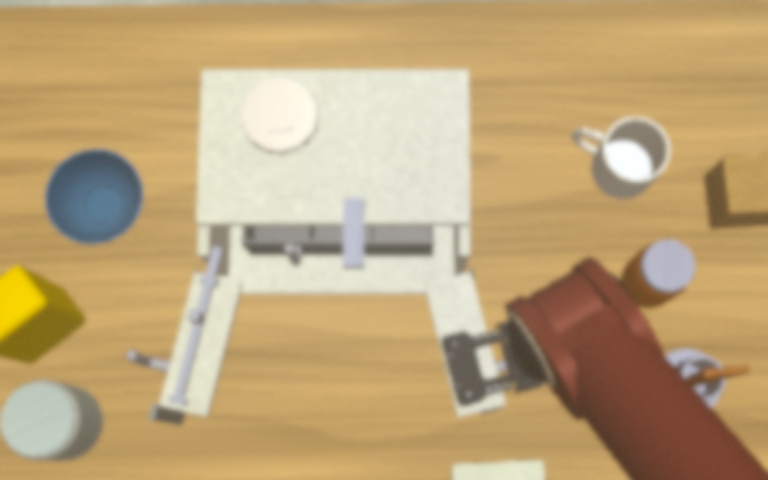

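View pics/w10.png

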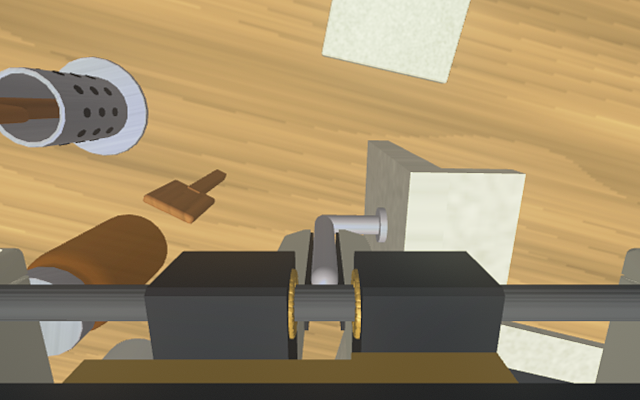

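```bash
sed -i 's/^PC=.*/PC=[0.580,0.10318081,-0.01220437]/' h.py; python3 - <<'E'
from h import *
Rt=tw(cw((0,1,0))-cw((0,0,0)))
p=cw((.028,.05,.24)); print(p)
rows([((.50,-.08,.24),Rt),(p,Rt)])
E
```

```text
[0.60860812 0.15283537 0.24      ]
at [ 0.4833 -0.1068  0.1473] R x [-0.244  0.97   0.006] z [ 0.011  0.009 -1.   ] t 13.25 w 0.0116 F [ 4.4  2.  -9.5] j [ 0.8   0.64 -0.97  1.94  0.66  0.9   1.31]
{'ax': 0.7, 'ay': -0.4, 'az': 14.8, 'x': 22.4, 'y': 23.9, 'z': -92.3}
{'ax': 0.7, 'ay': -0.4, 'az': 14.8, 'x': 221.8, 'y': 186.0, 'z': -88.9}
```

```bash
python3 -m handwheel '[{"ax":0,"ay":0,"az":0,"x":0,"y":0,"z":0,"gripper":27},{"ax":0,"ay":0,"az":0,"x":0,"y":0,"z":-8,"gripper":27},{"ax":0,"ay":0,"az":0,"x":0,"y":0,"z":-60,"gripper":27},{"ax":0.7,"ay":0,"az":7,"x":10,"y":10,"z":-92,"gripper":40},{"ax":0.7,"ay":0,"az":14.8,"x":50,"y":45,"z":-92,"gripper":40},{"ax":0.7,"ay":-0.4,"az":14.8,"x":93,"y":80,"z":-91,"gripper":40},{"ax":0.7,"ay":-0.4,"az":14.8,"x":136,"y":116,"z":-91,"gripper":40},{"ax":0.7,"ay":-0.4,"az":14.8,"x":179,"y":151,"z":-90,"gripper":40},{"ax":0.7,"ay":-0.4,"az":14.8,"x":222,"y":186,"z":-89,"gripper":40},{"ax":0.7,"ay":-0.4,"az":14.8,"x":222,"y":186,"z":-89,"gripper":40},{"ax":0.7,"ay":-0.4,"az":14.8,"x":222,"y":186,"z":-89,"gripper":40}]' 15
python3 - <<'E'
from h import *
rows([])
o,c=shot('wrist','w11')
p=cw((.028,.05,.151))
print(proj(c,[p],o))
Rt=tw(cw((0,1,0))-cw((0,0,0)))
rows([(p+[0,0,-.021],Rt)])
E
```

```text
t: 14.62
eef_pos: [0.6084, 0.1525, 0.2406]
tcp_rot: [0.0, 0.711, 0.703, 0.0]
wrist_force: [1.2, -0.2, -1.3]
width: 0.0399
at [0.6084 0.1525 0.2406] R x [ 0.012  1.    -0.   ] z [ 0.001 -0.    -1.   ] t 14.62 w 0.0399 F [ 1.2 -0.2 -1.3] j [ 0.19  0.69 -0.88  1.45  0.55  1.26  0.82]
[[324.17603235 203.49529758]]
at [0.6086 0.1513 0.2405] R x [ 0.014  1.    -0.001] z [ 0.001 -0.001 -1.   ] t 14.68 w 0.0399 F [ 1.  -0.1  0.8] j [ 0.19  0.69 -0.88  1.45  0.55  1.26  0.82]
{'ax': 0.0, 'ay': 0.1, 'az': -0.1, 'x': 1.6, 'y': -0.1, 'z': 110.5}
```

View pics/w11.png

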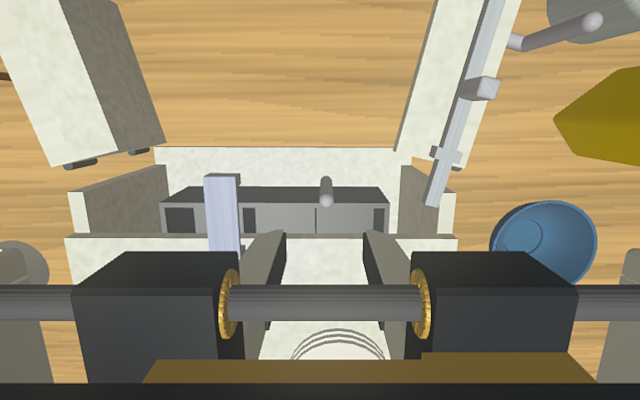

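```bash
python3 -m handwheel '[{"ax":0,"ay":0,"az":0,"x":3,"y":0,"z":40,"gripper":40},{"ax":0,"ay":0,"az":0,"x":3,"y":0,"z":80,"gripper":40},{"ax":0,"ay":0,"az":0,"x":3,"y":0,"z":110,"gripper":40},{"ax":0,"ay":0,"az":0,"x":3,"y":0,"z":110,"gripper":40},{"ax":0,"ay":0,"az":0,"x":3,"y":0,"z":110,"gripper":0},{"ax":0,"ay":0,"az":0,"x":3,"y":0,"z":110,"gripper":0},{"ax":0,"ay":0,"az":0,"x":3,"y":0,"z":110,"gripper":0},{"ax":0,"ay":0,"az":0,"x":3,"y":0,"z":110,"gripper":0}]' 20
python3 - <<'E'
from h import *
o,c=shot('wrist','w12')
o=manip.get_obs(); q=o['tcp_rot'];R0=R.from_quat([q[1],q[2],q[3],q[0]]).as_matrix(); d=cw((-1,0,0))-cw((0,0,0))
rows([(o['eef_pos']+d*.117,R0)])
E
```

```text
t: 15.68
eef_pos: [0.6092, 0.154, 0.1316]
tcp_rot: [0.001, 0.712, 0.702, 0.0]
wrist_force: [-0.7, -1.1, 3.9]
width: 0.0111
at [0.6091 0.154  0.1315] R x [ 0.014  1.    -0.002] z [ 0.002 -0.002 -1.   ] t 15.72 w 0.0111 F [-1.  -1.3  4.1] j [ 0.16  0.8  -0.81  1.58  0.65  1.05  0.73]
{'ax': 0.0, 'ay': 0.0, 'az': 0.0, 'x': -0.2, 'y': -117.0, 'z': -0.2}
```

View pics/w12.png

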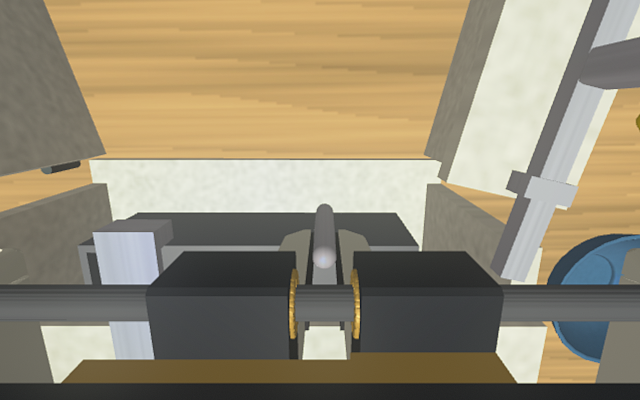

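```bash
python3 -m handwheel '[{"ax":0,"ay":0,"az":0,"x":0,"y":-10,"z":0,"gripper":0},{"ax":0,"ay":0,"az":0,"x":0,"y":-25,"z":0,"gripper":0},{"ax":0,"ay":0,"az":0,"x":0,"y":-40,"z":0,"gripper":0},{"ax":0,"ay":0,"az":0,"x":0,"y":-40,"z":0,"gripper":0}]' 20
python3 -m handwheel '[{"ax":0,"ay":0,"az":0,"x":0,"y":-15,"z":0,"gripper":0},{"ax":0,"ay":0,"az":0,"x":0,"y":-30,"z":0,"gripper":0},{"ax":0,"ay":0,"az":0,"x":0,"y":-45,"z":0,"gripper":0},{"ax":0,"ay":0,"az":0,"x":0,"y":-60,"z":0,"gripper":0},{"ax":0,"ay":0,"az":0,"x":0,"y":-72,"z":0,"gripper":0},{"ax":0,"ay":0,"az":0,"x":0,"y":-77,"z":0,"gripper":0},{"ax":0,"ay":0,"az":0,"x":0,"y":-77,"z":0,"gripper":0},{"ax":0,"ay":0,"az":0,"x":0,"y":-77,"z":0,"gripper":0}]' 20
python3 - <<'E'
from h import *
rows([])
shot('top','t13'); shot('wrist','w13')
i=cv2.imread('pics/t13.png')[100:300,150:470]; cv2.imwrite('pics/t13c.png',cv2.resize(cv2.convertScaleAbs(i,alpha=1.5),None,fx=2.4,fy=2.4))
E
```

```text
t: 16.23
eef_pos: [0.567, 0.1546, 0.1315]
tcp_rot: [0.001, 0.711, 0.703, -0.001]
wrist_force: [-1.9, 0.2, 2.3]
width: 0.0109
t: 17.23
eef_pos: [0.4894, 0.1557, 0.1315]
tcp_rot: [0.0, 0.711, 0.703, -0.002]
wrist_force: [-2.2, -0.5, 0.9]
width: 0.0113
at [0.4894 0.1557 0.1315] R x [ 0.012  1.    -0.003] z [-0.002 -0.003 -1.   ] t 17.23 w 0.0113 F [-2.2 -0.5  0.9] j [ 0.19  0.65 -0.84  1.9   0.63  0.88  0.58]
```

View pics/t13c.png

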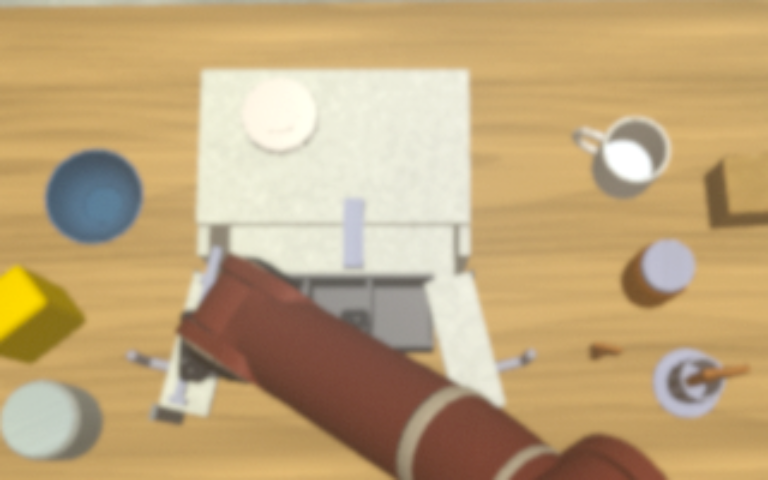

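View pics/w13.png

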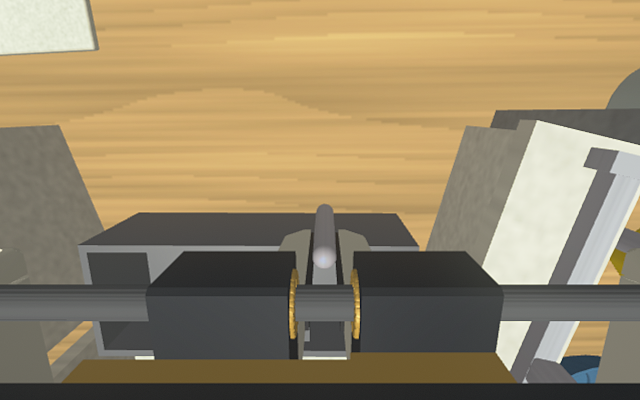

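```bash
python3 - <<'E'
from h import *
import pickle
T=pickle.load(open('top0.pkl','rb'))[1]; S=pickle.load(open('side0.pkl','rb'))[1]
def tri(a,b):
    s1,d1=ray(T,a); s2,d2=ray(S,b); A=np.c_[d1,-d2]; k=np.linalg.lstsq(A,s2-s1,rcond=None)[0]
    p=s1+d1*k[0];q=s2+d2*k[1]; return (p+q)/2,np.linalg.norm(p-q)
a,_=tri((444.2,255.8),(348.7,304)); b,_2=tri((462,253.7),(366.7,321.3)); print(a,_,b,_2,np.linalg.norm(a-b))
print('cup rim centre from side', atz(S,(300+233/4.275,260+345/4.275),.08), 'top foot', atz(T,(380+340/6,200+357/6),.006))
o=manip.get_obs()
Rt=tw((.99,.12,0)); rows([((.50,.10,.24),tw((0,1,0))),((.465,-.30,.30),Rt)])
E
```

```text
[ 0.45980056 -0.29293648  0.1767478 ] 0.003673952567029584 [ 0.46520578 -0.33953441  0.17529563] 0.005166942078935302 0.04693284828529363
cup rim centre from side [ 0.46323951 -0.3175336   0.08      ] top foot [ 0.4608751  -0.31539165  0.006     ]
at [0.4897 0.1557 0.1315] R x [ 0.012  1.    -0.003] z [-0.002 -0.003 -1.   ] t 17.32 w 0.0113 F [-1.4  1.   2.1] j [ 0.19  0.65 -0.84  1.9   0.63  0.88  0.58]
{'ax': -0.1, 'ay': 0.2, 'az': -0.7, 'x': -55.9, 'y': 10.8, 'z': -108.3}
{'ax': 0.0, 'ay': 0.2, 'az': 82.4, 'x': -456.4, 'y': -19.3, 'z': -167.2}
```

```bash
python3 -m handwheel '[{"ax":0,"ay":0,"az":0,"x":0,"y":0,"z":0,"gripper":30},{"ax":0,"ay":0,"az":0,"x":0,"y":0,"z":-10,"gripper":30},{"ax":0,"ay":0,"az":0,"x":0,"y":0,"z":-60,"gripper":30},{"ax":0,"ay":0,"az":0,"x":-20,"y":0,"z":-110,"gripper":50},{"ax":0,"ay":0,"az":10,"x":-60,"y":0,"z":-130,"gripper":50},{"ax":0,"ay":0,"az":20,"x":-110,"y":0,"z":-140,"gripper":50},{"ax":0,"ay":0,"az":30,"x":-160,"y":-5,"z":-140,"gripper":50},{"ax":0,"ay":0,"az":40,"x":-210,"y":-5,"z":-140,"gripper":50},{"ax":0,"ay":0,"az":50,"x":-260,"y":-10,"z":-140,"gripper":50},{"ax":0,"ay":0,"az":60,"x":-310,"y":-10,"z":-140,"gripper":50},{"ax":0,"ay":0,"az":70,"x":-360,"y":-15,"z":-140,"gripper":50},{"ax":0,"ay":0,"az":80,"x":-410,"y":-20,"z":-140,"gripper":50},{"ax":0,"ay":0,"az":82.4,"x":-472,"y":-22,"z":-140,"gripper":50},{"ax":0,"ay":0,"az":82.4,"x":-472,"y":-22,"z":-140,"gripper":50},{"ax":0,"ay":0,"az":82.4,"x":-472,"y":-22,"z":-140,"gripper":50}]' 20
python3 - <<'E'
from h import *
rows([])
o,c=shot('wrist','w14'); shot('top','t14')
i=cv2.imread('pics/t14.png')[100:300,150:470]; cv2.imwrite('pics/t14c.png',cv2.resize(cv2.convertScaleAbs(i,alpha=1.5),None,fx=2.4,fy=2.4))
print(proj(c,[[.4598,-.2929,.176],[.4652,-.3395,.176],[.462,-.316,.08]],o))
rows([((.4625,-.316,.12),tw((.993,.115,0)))])
E
```

```text
t: 19.2
eef_pos: [0.4624, -0.3148, 0.2732]
tcp_rot: [0.001, 0.998, 0.06, -0.0]
wrist_force: [-0.4, 0.7, 0.3]
width: 0.0501
at [ 0.4624 -0.3148  0.2732] R x [ 0.993  0.121 -0.001] z [-0.001 -0.002 -1.   ] t 19.2 w 0.0501 F [-0.4  0.7  0.3] j [ 0.92  0.47 -0.56  1.6   0.27  1.15  0.42]
[[325.48654069 172.84485575]
 [325.08472237 229.43168873]
 [324.65536747 178.10654097]]
at [ 0.4628 -0.3136  0.2733] R x [ 0.992  0.123 -0.001] z [-0.001 -0.002 -1.   ] t 19.3 w 0.0499 F [-0.2 -0.5  0.6] j [ 0.92  0.47 -0.56  1.6   0.27  1.15  0.42]
{'ax': 0.1, 'ay': 0.1, 'az': 0.5, 'x': -0.5, 'y': 2.1, 'z': 153.3}
```

View pics/w14.png

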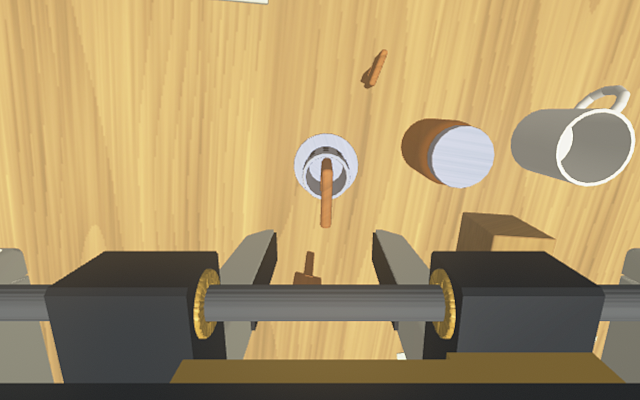

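View pics/t14c.png

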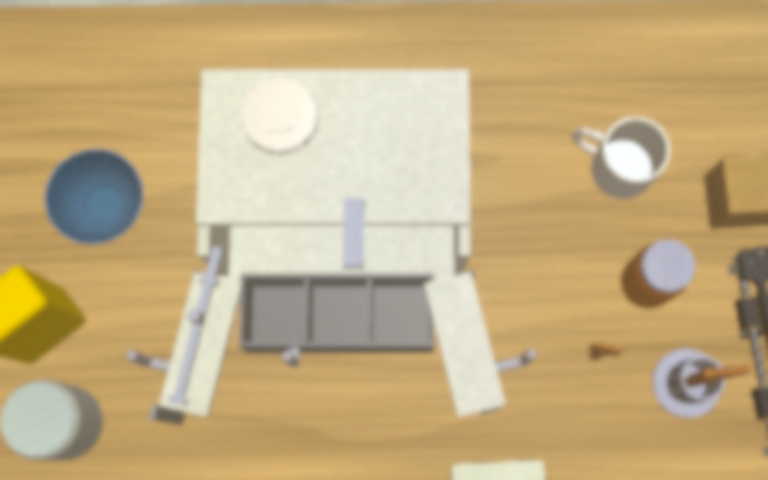

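```bash
python3 -m handwheel '[{"ax":0,"ay":0,"az":0,"x":-0.5,"y":2,"z":50,"gripper":50},{"ax":0,"ay":0,"az":0,"x":-0.5,"y":2,"z":100,"gripper":50},{"ax":0,"ay":0,"az":0,"x":-0.5,"y":2,"z":140,"gripper":50},{"ax":0,"ay":0,"az":0,"x":-0.5,"y":2,"z":153,"gripper":50},{"ax":0,"ay":0,"az":0,"x":-0.5,"y":2,"z":153,"gripper":30},{"ax":0,"ay":0,"az":0,"x":-0.5,"y":2,"z":153,"gripper":15},{"ax":0,"ay":0,"az":0,"x":-0.5,"y":2,"z":153,"gripper":0},{"ax":0,"ay":0,"az":0,"x":-0.5,"y":2,"z":153,"gripper":0},{"ax":0,"ay":0,"az":0,"x":-0.5,"y":2,"z":153,"gripper":0}]' 15
python3 - <<'E'
from h import *
rows([])
o,c=shot('wrist','w15'); shot('side','s15')
i=cv2.imread('pics/s15.png')[200:400,260:580]; cv2.imwrite('pics/s15c.png',cv2.resize(i,None,fx=2.4,fy=2.4))
E
```

```text
t: 20.42
eef_pos: [0.4627, -0.3162, 0.121]
tcp_rot: [0.001, 0.998, 0.062, 0.0]
wrist_force: [-0.9, -0.0, 1.6]
width: 0.0091
at [ 0.4627 -0.3162  0.121 ] R x [ 0.992  0.123 -0.   ] z [ 0.    -0.003 -1.   ] t 20.43 w 0.0091 F [-0.9 -0.   1.6] j [ 0.86  0.63 -0.48  1.79  0.39  0.81  0.31]
```

View pics/w15.png

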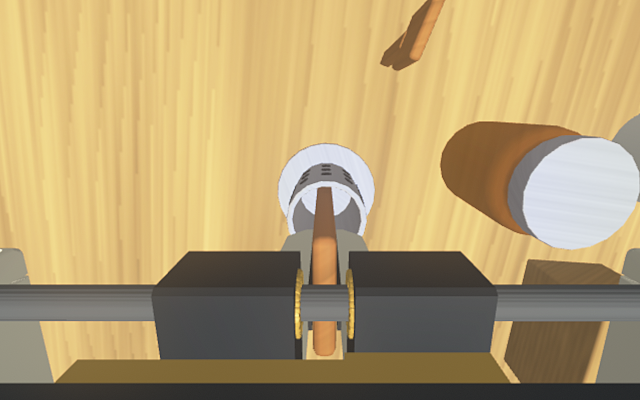

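View pics/s15c.png

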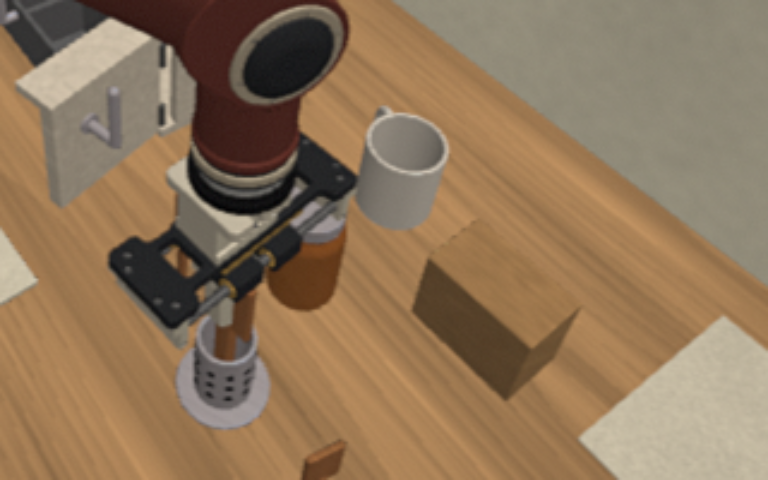

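```bash
python3 -m handwheel '[{"ax":0,"ay":0,"az":0,"x":0,"y":0,"z":-15,"gripper":0},{"ax":0,"ay":0,"az":0,"x":0,"y":0,"z":-45,"gripper":0},{"ax":0,"ay":0,"az":0,"x":0,"y":0,"z":-85,"gripper":0},{"ax":0,"ay":0,"az":0,"x":0,"y":0,"z":-130,"gripper":0},{"ax":0,"ay":0,"az":0,"x":0,"y":0,"z":-175,"gripper":0},{"ax":0,"ay":0,"az":0,"x":0,"y":0,"z":-209,"gripper":0},{"ax":0,"ay":0,"az":0,"x":0,"y":0,"z":-209,"gripper":0},{"ax":0,"ay":0,"az":0,"x":0,"y":0,"z":-209,"gripper":0}]' 15
python3 - <<'E'
from h import *
o,c=shot('side','s16')
i=cv2.imread('pics/s16.png')[150:400,240:560]; cv2.imwrite('pics/s16c.png',cv2.resize(i,None,fx=2.3,fy=2.3))
rows([((.50,-.10,.33),tw((.993,.115,0))),(cw((-.033,0,.33)),tw((1,0,0))),(cw((-.033,0,.15)),tw((1,0,0)))])
E
```

```text
t: 21.52
eef_pos: [0.4619, -0.3154, 0.3291]
tcp_rot: [0.001, 0.998, 0.062, -0.001]
wrist_force: [0.8, -0.4, -0.7]
width: 0.0087
at [ 0.4617 -0.3153  0.3286] R x [ 0.992  0.123 -0.003] z [-0.003 -0.001 -1.   ] t 21.57 w 0.009 F [-0.2 -0.2 -1.6] j [ 0.93  0.43 -0.57  1.5   0.24  1.28  0.45]
{'ax': 0.1, 'ay': 0.2, 'az': 0.5, 'x': 64.5, 'y': -209.0, 'z': -1.8}
{'ax': 0.1, 'ay': 0.2, 'az': 7.1, 'x': 136.3, 'y': -405.2, 'z': -2.2}
{'ax': 0.1, 'ay': 0.2, 'az': 7.1, 'x': 136.8, 'y': -405.4, 'z': 177.8}
```

View pics/s16c.png

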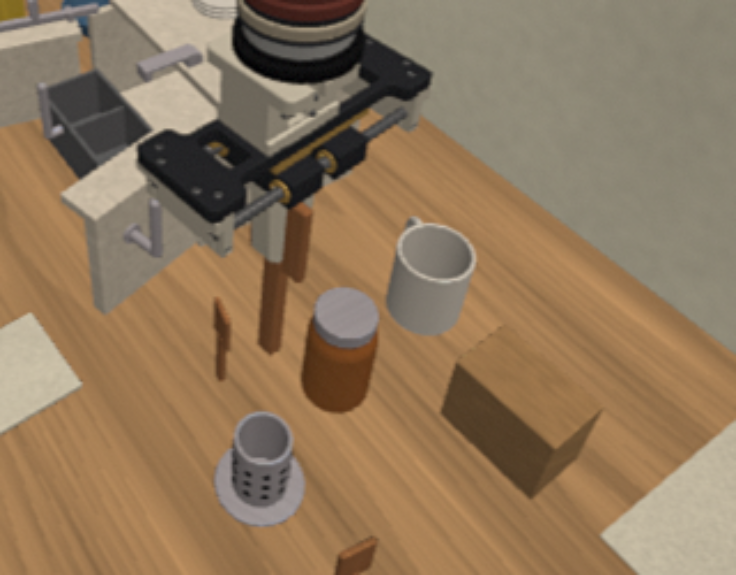

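```bash
python3 -m handwheel '[{"ax":0,"ay":0,"az":0,"x":13,"y":-42,"z":-2,"gripper":0},{"ax":0,"ay":0,"az":0,"x":26,"y":-84,"z":-2,"gripper":0},{"ax":0,"ay":0,"az":0,"x":39,"y":-126,"z":-2,"gripper":0},{"ax":0,"ay":0,"az":0,"x":52,"y":-168,"z":-2,"gripper":0},{"ax":0,"ay":0,"az":2,"x":65,"y":-209,"z":-2,"gripper":0},{"ax":0,"ay":0,"az":4,"x":80,"y":-250,"z":-2,"gripper":0},{"ax":0,"ay":0,"az":6,"x":95,"y":-290,"z":-2,"gripper":0},{"ax":0,"ay":0,"az":7,"x":110,"y":-330,"z":-2,"gripper":0},{"ax":0,"ay":0,"az":7,"x":123,"y":-370,"z":-2,"gripper":0},{"ax":0,"ay":0,"az":7,"x":136,"y":-405,"z":-2,"gripper":0},{"ax":0,"ay":0,"az":7,"x":136,"y":-405,"z":-2,"gripper":0},{"ax":0,"ay":0,"az":7,"x":136,"y":-405,"z":-2,"gripper":0}]' 15
python3 - <<'E'
from h import *
rows([(cw((-.033,0,.138)),tw((1,0,0)))])
shot('wrist','w17'); shot('top','t17')
i=cv2.imread('pics/t17.png')[100:300,150:470]; cv2.imwrite('pics/t17c.png',cv2.resize(cv2.convertScaleAbs(i,alpha=1.5),None,fx=2.4,fy=2.4))
E
```

```text
t: 23.08
eef_pos: [0.5463, 0.1021, 0.3284]
tcp_rot: [0.001, 1.0, 0.0, -0.003]
wrist_force: [0.7, -0.4, 0.3]
width: 0.0089
at [0.5463 0.1021 0.3284] R x [ 1.     0.001 -0.005] z [-0.005 -0.003 -1.   ] t 23.07 w 0.0089 F [ 0.7 -0.4  0.3] j [ 0.18  0.44 -0.63  1.5   0.27  1.29 -0.48]
{'ax': 0.2, 'ay': 0.3, 'az': 0.0, 'x': 1.7, 'y': -2.0, 'z': 190.4}
```

View pics/w17.png

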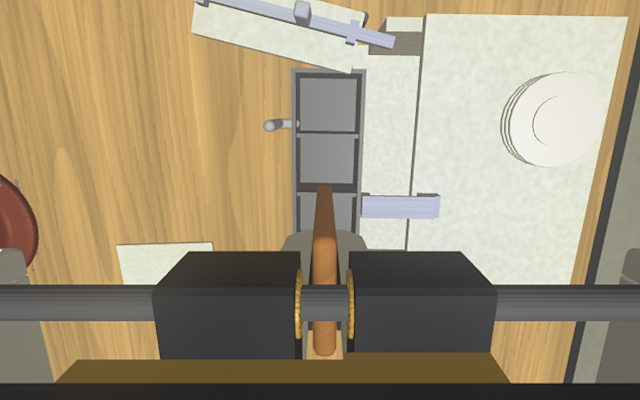

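View pics/t17c.png

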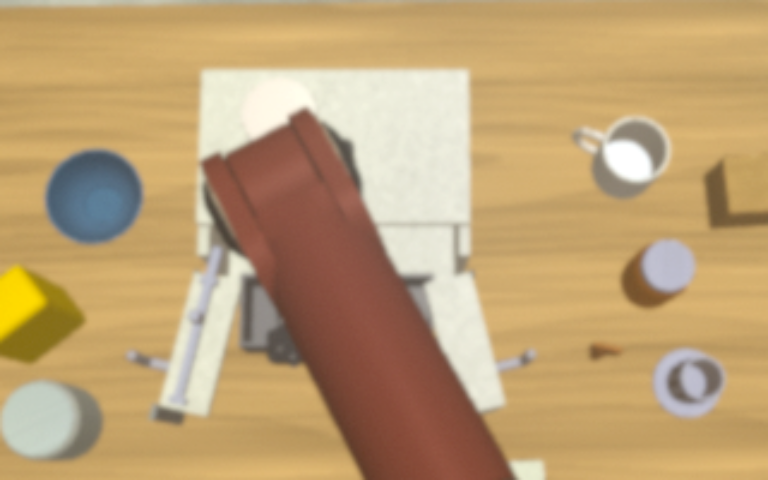

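```bash
python3 -m handwheel '[{"ax":0,"ay":0.3,"az":0,"x":1,"y":-2,"z":40,"gripper":0},{"ax":0,"ay":0.3,"az":0,"x":1.5,"y":-2,"z":85,"gripper":0},{"ax":0,"ay":0.3,"az":0,"x":1.5,"y":-2,"z":130,"gripper":0},{"ax":0,"ay":0.3,"az":0,"x":1.5,"y":-2,"z":160,"gripper":0},{"ax":0,"ay":0.3,"az":0,"x":1.5,"y":-2,"z":176,"gripper":0},{"ax":0,"ay":0.3,"az":0,"x":1.5,"y":-2,"z":176,"gripper":0}]' 15
python3 - <<'E'
from h import *
rows([(cw((-.033,0,.137)),tw((1,0,0)))])
shot('wrist','w18'); shot('side','s18')
i=cv2.imread('pics/s18.png')[80:280,180:500]; cv2.imwrite('pics/s18c.png',cv2.resize(i,None,fx=2.4,fy=2.4))
E
```

```text
t: 23.92
eef_pos: [0.5472, 0.102, 0.1525]
tcp_rot: [0.002, 1.0, -0.001, -0.0]
wrist_force: [0.2, 0.7, -0.5]
width: 0.0089
at [0.5472 0.102  0.1525] R x [ 1.    -0.002 -0.   ] z [-0.    -0.003 -1.   ] t 23.93 w 0.0089 F [ 0.2  0.7 -0.5] j [ 0.13  0.6  -0.56  1.77  0.4   0.89 -0.61]
{'ax': 0.2, 'ay': 0.0, 'az': -0.1, 'x': -0.2, 'y': -1.6, 'z': 15.5}
```

View pics/s18c.png

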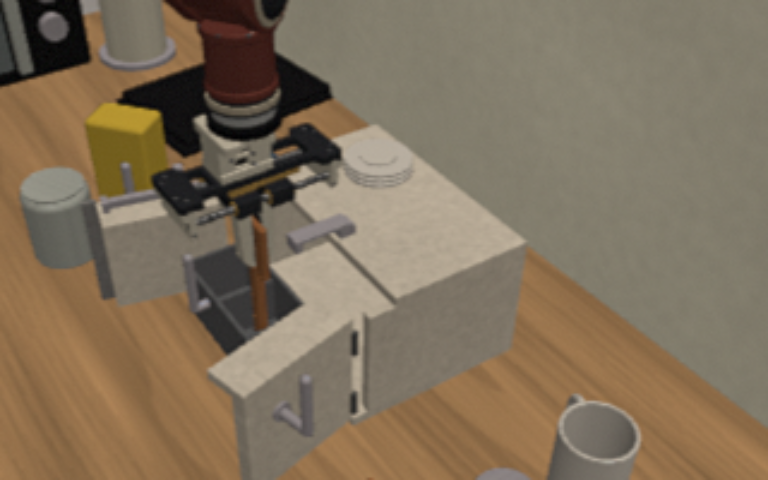

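View pics/w18.png

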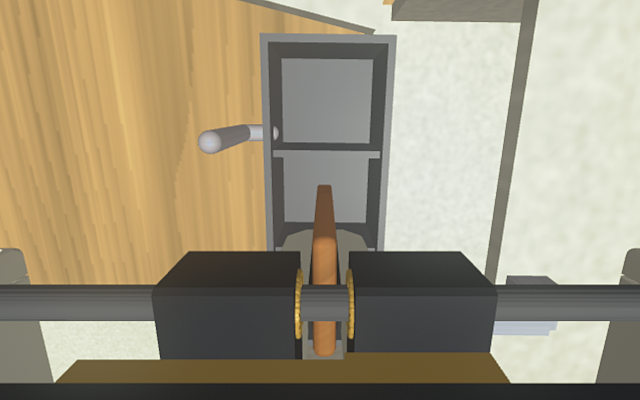

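Spatula is inside the middle compartment. Set it down, watching the force.

```bash
python3 -m handwheel '[{"ax":0,"ay":0,"az":0,"x":0,"y":-1,"z":8,"gripper":0},{"ax":0,"ay":0,"az":0,"x":0,"y":-1,"z":14,"gripper":0},{"ax":0,"ay":0,"az":0,"x":0,"y":-1,"z":16,"gripper":0},{"ax":0,"ay":0,"az":0,"x":0,"y":-1,"z":16,"gripper":0}]' 15
python3 -m handwheel '[{"ax":0,"ay":0,"az":0,"x":0,"y":0,"z":0,"gripper":14},{"ax":0,"ay":0,"az":0,"x":0,"y":0,"z":0,"gripper":25},{"ax":0,"ay":0,"az":0,"x":0,"y":0,"z":0,"gripper":50},{"ax":0,"ay":0,"az":0,"x":0,"y":0,"z":0,"gripper":50}]' 15
python3 - <<'E'
from h import *
rows([])
shot('wrist','w19'); shot('side','s19')
i=cv2.imread('pics/s19.png')[80:280,180:500]; cv2.imwrite('pics/s19c.png',cv2.resize(i,None,fx=2.4,fy=2.4))
E
```

```text
t: 24.52
eef_pos: [0.5483, 0.104, 0.138]
tcp_rot: [0.001, 1.0, -0.001, 0.002]
wrist_force: [-0.3, -0.2, -0.2]
width: 0.009
t: 25.02
eef_pos: [0.5484, 0.104, 0.1381]
tcp_rot: [0.001, 1.0, -0.001, 0.002]
wrist_force: [0.1, 1.3, 0.2]
width: 0.0398
at [0.5484 0.104  0.1381] R x [ 1.    -0.002  0.003] z [ 0.003 -0.002 -1.   ] t 25.02 w 0.0398 F [0.1 1.3 0.2] j [ 0.12  0.62 -0.55  1.78  0.42  0.85 -0.63]
```

View pics/s19c.png

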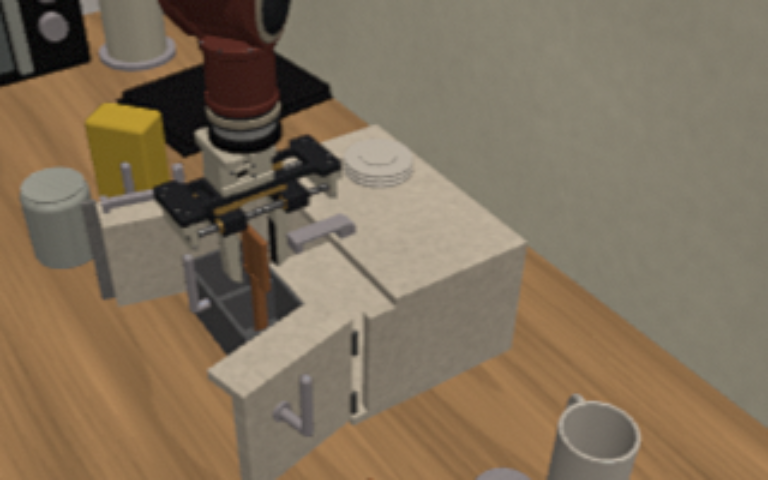

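View pics/w19.png

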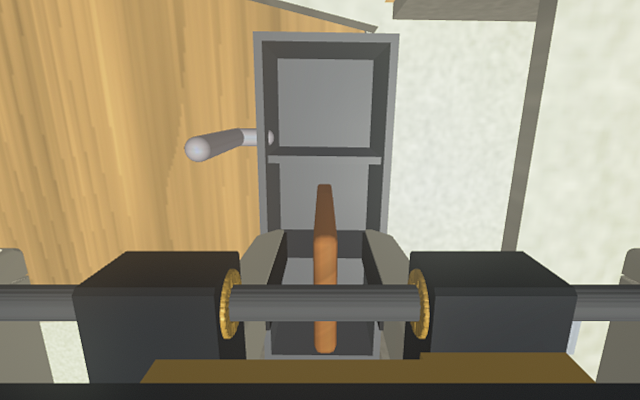

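It stands on its own. I'll lift straight up, clear of everything, and check.

```bash
python3 -m handwheel '[{"ax":0,"ay":0,"az":0,"x":0,"y":0,"z":0,"gripper":60},{"ax":0,"ay":0,"az":0,"x":0,"y":0,"z":-15,"gripper":60},{"ax":0,"ay":0,"az":0,"x":0,"y":0,"z":-50,"gripper":60},{"ax":0,"ay":0,"az":0,"x":0,"y":0,"z":-100,"gripper":60},{"ax":0,"ay":0,"az":0,"x":0,"y":0,"z":-140,"gripper":60},{"ax":0,"ay":0,"az":0,"x":0,"y":80,"z":-140,"gripper":60},{"ax":0,"ay":0,"az":0,"x":0,"y":140,"z":-140,"gripper":60},{"ax":0,"ay":0,"az":0,"x":-20,"y":200,"z":-140,"gripper":60},{"ax":0,"ay":0,"az":0,"x":-20,"y":260,"z":-140,"gripper":60},{"ax":0,"ay":0,"az":0,"x":-20,"y":320,"z":-140,"gripper":60},{"ax":0,"ay":0,"az":0,"x":-20,"y":320,"z":-140,"gripper":60},{"ax":0,"ay":0,"az":0,"x":-20,"y":320,"z":-140,"gripper":60}]' 15
python3 - <<'E'
from h import *
rows([])
shot('top','t20'); shot('side','s20')
i=cv2.imread('pics/s20.png')[80:280,180:500]; cv2.imwrite('pics/s20c.png',cv2.resize(i,None,fx=2.4,fy=2.4))
i=cv2.imread('pics/t20.png')[100:300,150:470]; cv2.imwrite('pics/t20c.png',cv2.resize(cv2.convertScaleAbs(i,alpha=1.5),None,fx=2.4,fy=2.4))
E
```

```text
t: 26.62
eef_pos: [0.5274, -0.2156, 0.2793]
tcp_rot: [0.001, 1.0, -0.001, 0.002]
wrist_force: [-0.2, -0.1, 0.1]
width: 0.0598
at [ 0.5274 -0.2156  0.2793] R x [ 1.    -0.003  0.004] z [ 0.004 -0.001 -1.   ] t 26.62 w 0.0598 F [-0.2 -0.1  0.1] j [ 0.72  0.49 -0.59  1.56  0.29  1.18  0.08]
```

View pics/t20c.png

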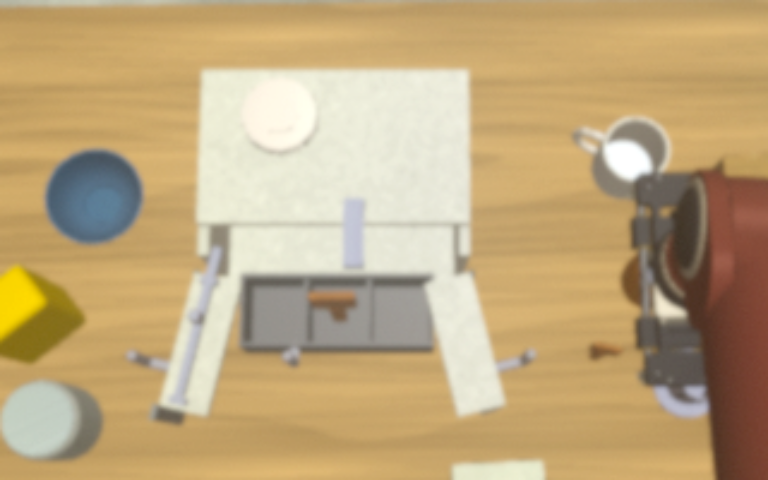

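View pics/s20c.png

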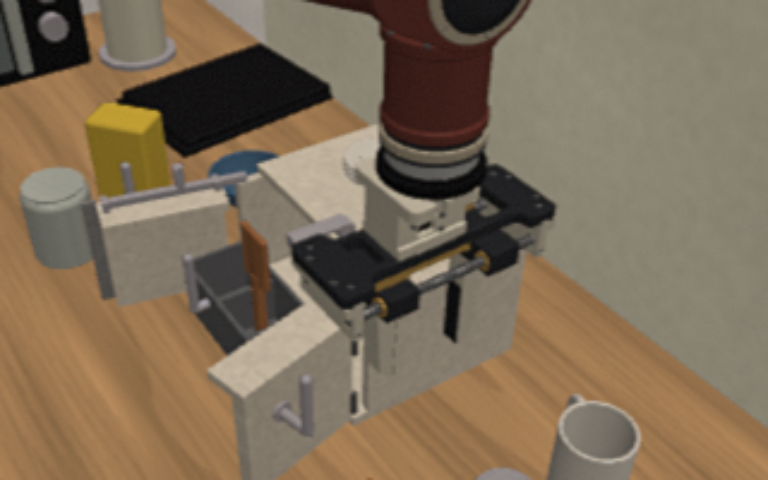

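```bash
python3 - <<'E'
from h import *
print(manip.job_done()); rows([])
E
```

```text
the job is handed in; nothing more can be done
None
the job is handed in; nothing more can be done
```

The job is finished and handed in at about 26.6 s of the 72 s allowed; the rig reported no verdict.

I did these steps, in the order asked:
- **Bolt:** I drew it about 44 mm, well clear of its keeper.
- **Leaf A:** swung open to about 105° (1.83 rad).
- **Leaf B:** swung open to about 105°.
- **Bin:** pulled out by its upright bar by about 120 mm, measured from the gripper's travel.
- **Spatula:** gripped by the head (it measured 9 mm thick), lifted straight out of its cup and set handle down in the middle compartment.

**Last checks:** The last top and side pictures show both leaves wide open and the bin out. The spatula stands upright by itself in the middle compartment. The tin and pack stand upright, and so do the bowl and mug. The open gripper was about 0.28 m up and clear of everything, with near-zero wrist force.

**Not confirmed in the last pictures:** The arm covered the jar and most of the cup. An earlier picture taken after the spatula was lifted shows both upright, and the arm stayed well above them afterwards. The filter box was outside the final crops; it was upright in the earlier picture.

**Problems on the way:**
- The first move was refused because some keys were missing from its rows. It did nothing and I retyped it.
- The wrist camera read points about 5 pixels high in the image.
- The cupboard stood about 2 mm further away than my first fit, which I corrected from the grasps.

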